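# Clamp the tiffin carrier shut with its draw latch

## Robot

A 6-joint arm with a two-finger parallel gripper is mounted at the origin on the work surface. World frame = base frame: x ahead of the robot, y to its left, z up, the work surface at z = 0. Lengths are in mm, angles in rad, forces in N, time in s.
With the tool pointing down it reaches from about 250 to 775 mm from the base axis. Payload 4 kg.
Tool frame: the origin (TCP) lies between the finger pads; the fingertips stand 25 mm ahead of it and the grasp point (between the pads) lies 6 mm ahead of it; x points along the fingers, z is the direction in which the jaws open and shut, and the axes are right-handed (so a half turn about x gives the same grasp; the last joint's range is limited). The gripper opens to 94 mm and grips with 3 to 60 N. Pads are 16 mm wide; open, the fingers measure 119 mm over their backs; the gripper's body (75 mm by 177 mm) begins 78 mm behind the grasp point.
Start: joints at [-1.301, 0.087, 1.371, -0, 1.684, -0.103], TCP at [200.322, -512.239, 230.506] pointing down, gripper open.
Joint ranges: [-3.1, 3.1], [-0.76, 2.03], [0.27, 2.55], [-1.08, 4.22], [0.17, 2.65], [-2.57, 2.57]. Speed limits (rad/s): [2.79, 2.79, 3.14, 3.14, 3.14, 3.14].

## Interface

Orientations are given as [roll, pitch, yaw] about the fixed x, y, z axes, in that order (R = Rz(yaw) Ry(pitch) Rx(roll)).
In Python, from rig import env, vision gives the robot as it stands. The module is installed in compiled form; this text tells all that it offers.
- The arm moves only by the tool carry_out, never from a script. Its argument "steps" is a list of rows, each a list of 3 entries, a list of its own where there are three numbers: the shift along the tool's x, y, z in units of 25 mm (1.0 is 25 mm), then the turn, a rotation vector about the tool's x, y, z in units of 5 degrees (1.0 is 5 degrees), then the closure, from 0 (fully open) to 1 (shut). In form: [[[tx, ty, tz], [ax, ay, az], hand], ...]. A call has 1 to 12 rows; each row shifts and turns the pose as measured when the row begins, along the tool's axes as they then stand; what a row does not reach is not made up. A row lasts 1/8 s, in which the tool goes at most 62.5 mm and 10.7 degrees, less where a joint would pass 70% of its speed; a pose out of reach is approached as far as the arm can. A call is refused whole if a number of a shift passes 1 or a number of a turn 1, either way. A call with a gripper value outside its range is refused whole. The fingers move at their own pace and stop on an object; "grip_force" is the grip in N (left out, the last holds). Time passes only in rows, so rows that do not move let the fingers close. It gives the time, the measured TCP pose, the force and the opening at its end, in the units of the state.
- env.get_obs(): the state, without advancing time (a new reading comes with each control period).
- vision.camera(name): name is "side" or "top" or "wrist"; returns (picture, depth): 384x512x3 uint8, red, green, blue; 384x512 float32, mm along the optical axis (not along the pixel's ray), 0 where there is no reading.
- vision.calibration(name): a dict with "vfov" (degrees; the focal length in pixels is half the picture's height over the tangent of half this angle, whatever the lens; pixels are square), "cx", "cy" (the principal point, pixels), "pose" (4x4, takes a point from camera to world coordinates); the wrist camera has in their place "tool_from_camera" (4x4, takes a point from camera to tool coordinates, whose origin is the TCP and whose axes are the tool frame's). Camera axes: x right, y down, z forward; pixel columns grow to the right and rows downward; lengths in mm; the calibration is good to about 2 mm. A picture is of the moment at which its call begins: read the wrist's pose just before it. calibration takes no time and is no camera call.
- env.hand_in(): hands the job in, once; it reports no verdict.
The state is a dict: "clock": time; "joints": joint angles; "dq": joint speeds; "tau": joint torques, N m; "position": TCP position; "eef_rot": TCP orientation; "contact_force": force on the tool from outside, world axes, zero at the start; "wrist_torque": the same for the moment, N m; "width": finger opening in mm.
Only numpy, scipy, OpenCV 4.12 (cv2) and the standard library are available. Lean on these libraries where they do the work, as an engineer would, in place of code of your own. Each camera call takes 0.05 s, during which the arm holds its last target.

## Task

Close the draw latch on top of the stacked aluminium food carrier: with its lever still raised, hook the bar of the wire loop down behind the lip of the keeper, then press the lever over centre until it lies flat, so that the loop stays hooked and under spring tension. Feel your way gently, never forcing the loop against the keeper, and leave the other kitchen things where they are.

Things in the scene. Friction and masses are not known exactly. Their poses are not given: they have to be found in the camera images.
- carrier: food carrier fixed on a rubber mat: two stacked round aluminium tiers and lid, 166 mm across, in a steel cradle; a flat strap (180 x 34 mm) runs over the top along the carrier's x. Origin: centre of its underside on the counter; z up; strap's upper face at z = 124 mm. On the strap: lever pivot at x = -18 mm, keeper around x = +50 mm; all is symmetric about y = 0, the latch moves in the x-z plane.
- pivot (a point): axis of the lever, parallel to the carrier's y, at x = -18, y = 0, z = 138 mm in the carrier's frame (14 mm above the strap), between two lugs (3 mm thick, outer faces 33 mm apart, tops 20 mm above the strap). Axes as the carrier's.
- lever (a joint): angle of the steel lever (rad): 0 = flat on its stop, pointing to the carrier's -x (away from the keeper); 1.57 upright; larger leans to the keeper, at most 2.5. A plate 24 mm wide, 5 mm thick, centred on the pivot's height when flat, free end 56 mm from the pivot. Friction 0.03 N m holds it where it is left. Starts raised.
- lever_end (a point): centre of the small roll (7 mm thick) at the free end of the lever, 52.5 mm from the pivot.
- loop (a joint): angle of the wire loop relative to the lever (rad); lever + loop = how far the loop points below the carrier's +x (negative: upward). It hangs on the pin loop_pin; two legs at y = +-20 mm lead to the bar, passing outside lever, lugs and keeper. Friction 0.04 N m holds it where it is left. Moving the bar drags the lever along, with 3 to 7 N.
- loop_end (a joint): stretch of the spring-loaded loop (m): 0 relaxed, up to 0.020; the bar with its knob slides out along the legs against 850 N/m. Latched, the stretch is 3 to 14 mm, depending on where the keeper hook is set.
- bar (a point): middle of the loop's cross bar: flat-sided steel, 4 mm along the legs, 5 mm deep, 43 mm long, parallel to the carrier's y, 75 mm (plus stretch) from the loop's pin. Axes: x along the legs away from the pin, z the side of the knob.
- loop_pin (a point): pin on the lever on which the loop hinges, parallel to y: 15.8 mm from the pivot along the lever and 2.8 mm off it, below the pivot's height when the lever is flat (over centre), on the side away from the keeper when upright.
- keeper_lip (a point): edge of the hook's lip if h were 0 (fixed to the plate): at x = +1.5 mm, 17 mm above the strap. True shape along x from the keeper's origin: solid block from h-18.5 to h-2.5 mm, 17 mm high; lip at its top from h-2.5 to h+1.5 mm, underside 13.5 mm, top 17 mm above the strap. A 12 mm slot in its middle lets the loop's stem through.
- keeper_rib (a point): top edge of the hook's backstop rib if h were 0 (fixed to the plate): at x = +10 mm, 24 mm above the strap. True rib: h+10 to h+15 mm, with a 12 mm slot in its middle. Between lip and rib is the pocket, h+1.5 to h+10 mm, floor 5 mm above the strap: the bar, tilted as it is, enters it with only about 3 mm of play.
- knob (a point): centre of the finger knob of the loop: a small cylinder 12 mm thick, 14 mm long along the carrier's y, on a stem (5 x 6 mm) 40 mm from the bar at right angles to the legs (up when the loop lies level). Pinch its two flat ends from above, fingers closing along the carrier's y; it can then turn between the fingers. Axes as the bar's.
- keeper: fixed keeper plate on the strap, 56 x 34 mm, origin on the strap's upper face at x = +50 mm in the carrier's frame, axes as the carrier's. On it sits the keeper hook, 30 mm wide, set at an offset h of up to 5 mm either way along x that is not measured: feel or look for it. The bar drops into its pocket from above, then goes back (-x) under the lip and seats near x = h, 7 to 11 mm above the strap.
- bowl: bystander: glazed green clay bowl, 170 mm across, 75 mm high; origin at the centre of its underside.
- colander: bystander: white plastic colander with two side handles, 210 mm across, 85 mm high; origin at the centre of its underside.
- tumbler: bystander: steel tumbler, 72 mm across, 85 mm high; origin at the centre of its underside.
- spare_tier: bystander: empty open aluminium tier, 120 mm across, 45 mm high; origin at the centre of its underside.
- spoon: bystander: wooden spoon lying flat; origin at the centre of its underside (or middle).
- jar: bystander: closed amber glass jar, 80 mm across, 110 mm high; origin at the centre of its underside.
- spare_lid: bystander: aluminium lid with a small knob, 140 mm across, 33 mm high; origin at the centre of its underside.

How it is judged:
By the outcome, as a careful person would: the job done as asked, in the order asked, and still so for the second after the job is handed in, with the robot touching nothing.
It also fails if it takes over 56 s, if anything falls off the work surface, if the arm or the gripper's body presses on something with over 40 N, if the wrist force passes 120 N, or if a joint passes its speed limit or range.

## Working session

There is one attempt and no reset: what is moved stays moved. The work goes in short steps, Python scripts to look and compute and a tool call to move; the robot and the scene stay as the last step left them, time stands still between calls to the robot, and variables do not carry over. Pictures are saved under pics/ and viewed, and the job is handed in when it is done.

Besides the shell and the picture viewer there is one more tool, called after "Emit:" as a command line: name --argument value ..., lists and objects as JSON in quotes. carry_out: Moves the arm, as the interface text tells. Its arguments: {"type":"object","properties":{"steps":{"type":"array","items":{"type":"array"}},"grip_force":{"type":"number"}},"required":["steps"]}

```bash
mkdir -p pics; cat > h.py <<'E'
from rig import env, vision
import numpy as np, cv2
def cap(n,tag):
    o=env.get_obs(); im,d=vision.camera(n); c=vision.calibration(n)
    cv2.imwrite(f'pics/{tag}.png',im[:,:,::-1]); np.savez(f'pics/{tag}.npz',im=im,d=d,vfov=c['vfov'],cx=c['cx'],cy=c['cy'],pose=np.array(c['pose']) if 'pose' in c else toolT(o)@np.array(c['tool_from_camera']))
    return im,d
def R_(rpy):
    from scipy.spatial.transform import Rotation as R
    return R.from_euler('xyz',rpy).as_matrix()
def toolT(o):
    T=np.eye(4);T[:3,:3]=R_(o['eef_rot']);T[:3,3]=o['position'];return T
class V:
    def __init__(s,tag):
        z=np.load(f'pics/{tag}.npz'); s.im=z['im'];s.d=z['d'];s.T=z['pose'];s.cx=float(z['cx']);s.cy=float(z['cy']);s.f=192/np.tan(np.radians(float(z['vfov']))/2)
    def ray(s,u,v):
        return s.T[:3,3], s.T[:3,:3]@np.array([(u-s.cx)/s.f,(v-s.cy)/s.f,1])
    def pt(s,u,v):
        o,r=s.ray(u,v); return o+r*s.d[int(round(v)),int(round(u))]
    def plane(s,u,v,z):
        o,r=s.ray(u,v); return o+r*(z-o[2])/r[2]
    def proj(s,p):
        q=s.T[:3,:3].T@(np.array(p)-s.T[:3,3]); return q[:2]/q[2]*s.f+[s.cx,s.cy]
    def cloud(s):
        v,u=np.mgrid[:384,:512]; r=np.stack([(u-s.cx)/s.f,(v-s.cy)/s.f,np.ones_like(u)],-1)*s.d[...,None]
        return r@s.T[:3,:3].T+s.T[:3,3]
def crop(tag,out,u0,v0,u1,v1,k):
    im=V(tag).im[v0:v1,u0:u1,::-1]; cv2.imwrite(f'pics/{out}.png',cv2.resize(im,None,fx=k,fy=k,interpolation=cv2.INTER_CUBIC))
E
python3 - <<'E'
from h import *
o=env.get_obs(); print(o)
for n in ['side','top']:
    cap(n,n+'0'); v=V(n+'0'); print(n,v.f,v.cx,v.cy,v.T.round(3).tolist())
E
```

```text
{'clock': 0.0, 'joints': array([-1.30110135e+00,  8.79400354e-02,  1.37221238e+00,  1.70392617e-05,
        1.68358997e+00, -1.03079480e-01]), 'dq': array([ 0.00055209, -0.00140706,  0.00062953,  0.00221742,  0.00056671,
       -0.00022616]), 'tau': array([-9.68521490e-04, -3.40185463e+01, -3.02425754e+01,  7.16394070e-02,
        3.31741164e-02, -1.83108200e-04]), 'position': array([ 200.19329198, -511.7570167 ,  229.3335371 ]), 'eef_rot': array([3.03063558, 1.56864653, 1.83261561]), 'contact_force': array([-0.33324815, -0.30059258, -1.2839219 ]), 'wrist_torque': array([-0.01110741,  0.02049618,  0.01707354]), 'width': 93.9947593789607}
side 465.21240153995416 253.75876075364994 192.1858585329731 [[-0.929, -0.258, 0.265, 170.454], [-0.37, 0.637, -0.676, 959.562], [0.006, -0.726, -0.688, 1115.628], [0.0, 0.0, 0.0, 1.0]]
top 421.16763480536537 250.96290471615023 190.3767039219562 [[-0.007, -0.987, 0.16, 329.373], [-1.0, 0.01, 0.018, -6.81], [-0.019, -0.16, -0.987, 1517.091], [0.0, 0.0, 0.0, 1.0]]
```

View pics/side0.png

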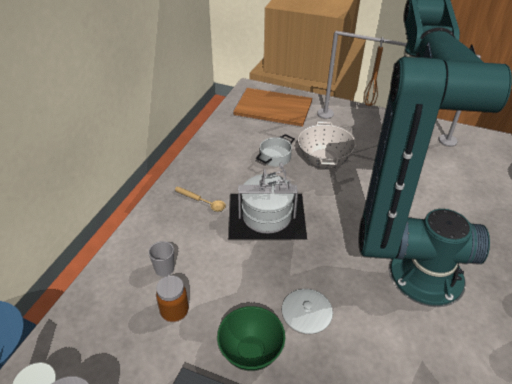

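View pics/top0.png

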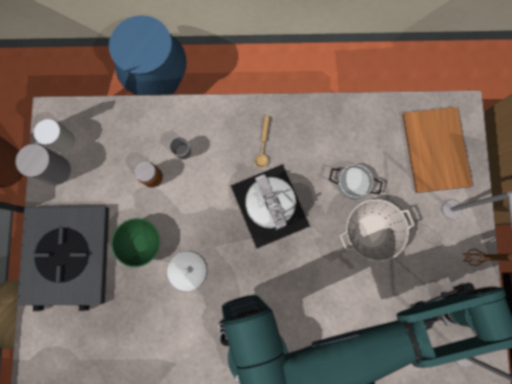

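The carrier is at side (267,205) and top (270,203). I'll enlarge both.

```bash
python3 - <<'E'
from h import *
crop('side0','s0c',222,160,317,245,7); crop('top0','t0c',225,160,315,250,6)
t=V('top0'); s=V('side0')
print(t.plane(270,203,124), s.plane(267,187,124))
print(t.pt(270,195),t.pt(240,230),s.pt(245,190))
c=s.cloud(); m=(c[...,2]>115)&(np.hypot(c[...,0]-t.plane(270,203,124)[0],c[...,1]-t.plane(270,203,124)[1])<140)&(s.d>0)
P=c[m]; print(len(P)); print(np.histogram(P[:,2],bins=range(115,240,5)))
E
```

```text
[511.57077199 -44.67392448 124.        ] [523.05064988 -52.61353582 124.        ]
[528.51246841 -43.22927096 190.68270656] [430.7413056   61.04609594   2.98094761] [581.54935031 -13.52435232 124.46139481]
1320
(array([551, 329, 146,  34,  37,  37,  13,  11,  12,  19,  24,  19,  15,
        15,  14,   9,   7,   4,   2,   3,   7,  11,   1,   0]), array([115, 120, 125, 130, 135, 140, 145, 150, 155, 160, 165, 170, 175,
       180, 185, 190, 195, 200, 205, 210, 215, 220, 225, 230, 235]))
```

View pics/s0c.png

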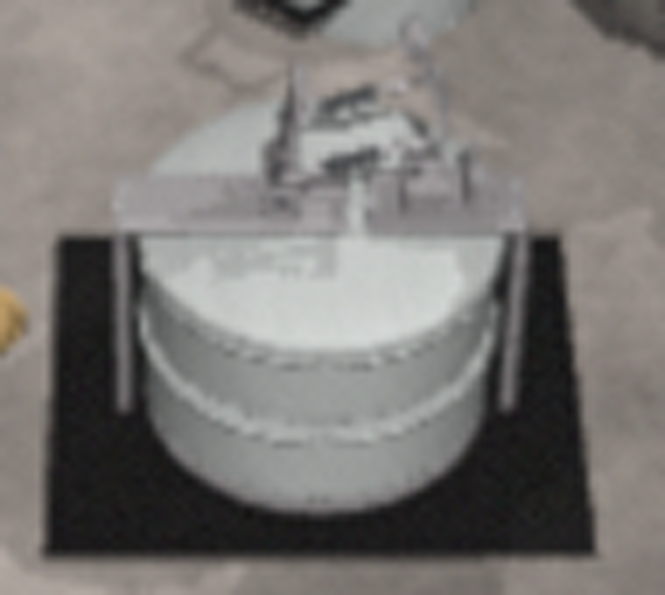

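View pics/t0c.png

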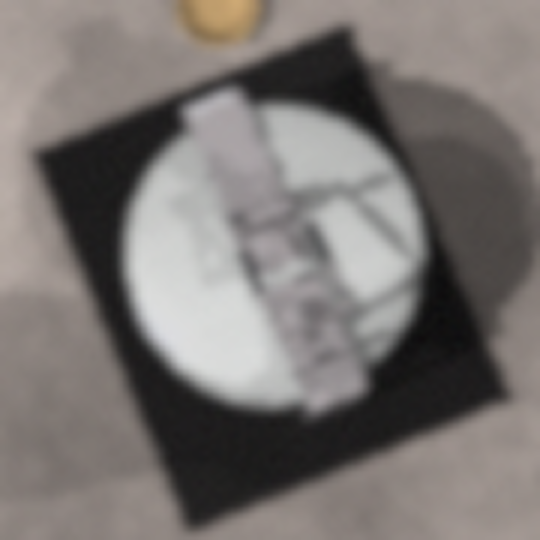

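```bash
python3 - <<'E'
from h import *
t=V('top0'); s=V('side0')
C=[(183,108),(240,88),(368,385),(305,415)]
p=np.array([t.plane(225+a/6,160+b/6,124) for a,b in C]); print(p.round(1)); print('c',p.mean(0), 'len',np.linalg.norm((p[0]+p[1]-p[2]-p[3])/2),np.linalg.norm((p[0]+p[3]-p[1]-p[2])/2))
ax=(p[2]+p[3]-p[0]-p[1])/2; print('yaw',np.arctan2(ax[1],ax[0]))
# side: strap corners
C=[(115,235),(525,237),(118,180),(522,185)]
q=np.array([s.plane(222+a/7,160+b/7,z) for (a,b),z in zip(C,[122,122,124,124])]); print(q.round(1)); print('c',q.mean(0)); ax=(q[1]+q[3]-q[0]-q[2])/2; print(np.arctan2(ax[1],ax[0]),np.linalg.norm(ax))
# mat top
C=[(38,152),(350,27),(508,400),(190,528)]
m=np.array([t.plane(225+a/6,160+b/6,3) for a,b in C]); print('mat',m.mean(0), [np.linalg.norm(m[i]-m[i-1]) for i in range(4)])
a=m[2]-m[1]+m[3]-m[0]; print(np.arctan2(a[1],a[0]))
C=[(60,237),(563,237),(597,553),(43,553)]
m=np.array([s.plane(222+a/7,160+b/7,3) for a,b in C]); print('mat',m.mean(0), [np.linalg.norm(m[i]-m[i-1]) for i in range(4)])
a=m[1]-m[0]+m[2]-m[3]; print(np.arctan2(a[1],a[0]))
E
```

```text
[[596.9   2.9 124. ]
 [608.  -29.2 124. ]
 [440.6 -97.6 124. ]
 [424.4 -62.7 124. ]]
c [517.45188036 -46.63892529 124.        ] len 182.65051517353024 36.18213824601312
yaw -2.766304397591456
[[595.2   6.6 122. ]
 [426.7 -60.3 122. ]
 [607.2 -24.9 124. ]
 [437.8 -90.  124. ]]
c [516.73128    -42.15623828 123.        ]
-2.7690732938370832 181.39551218053495
mat [517.52383619 -48.4082182    3.        ] [np.float64(244.85918028769865), np.float64(205.61857830768722), np.float64(245.904048224293), np.float64(204.5389072849407)]
-2.765568316166136
mat [517.39982858 -47.17583245   3.        ] [np.float64(205.51450706317775), np.float64(249.08450028324455), np.float64(205.77425808634547), np.float64(248.93221140455722)]
-2.7570336651427003
```

```bash
python3 - <<'E'
from h import *
o=env.get_obs(); T=toolT(o); print(T.round(3)); print(vision.calibration('wrist'))
cap('wrist','w0')
yaw=-2.765; cx=np.array([np.cos(yaw),np.sin(yaw),0]); cy=np.array([-cx[1],cx[0],0]); print(cx,cy)
# desired: tool x down, z = +-cy
for s in (1,-1):
    Z=s*cy; X=np.array([0,0,-1.]); Y=np.cross(Z,X); R=np.c_[X,Y,Z]
    from scipy.spatial.transform import Rotation as Ro
    print(s, np.degrees(Ro.from_matrix(T[:3,:3].T@R).as_rotvec()))
E
```

```text
[[-0.00000e+00  9.31000e-01  3.64000e-01  2.00226e+02]
 [ 2.00000e-03  3.64000e-01 -9.31000e-01 -5.11802e+02]
 [-1.00000e+00  0.00000e+00 -2.00000e-03  2.29439e+02]
 [ 0.00000e+00  0.00000e+00  0.00000e+00  1.00000e+00]]
{'vfov': 66.99254886912237, 'cx': 254.60293874785071, 'cy': 192.98270350168028, 'tool_from_camera': array([[-8.70961215e-04, -2.48737697e-01,  9.68570493e-01,
        -1.53954610e+02],
       [-5.51408906e-05, -9.68570847e-01, -2.48737837e-01,
         7.22067393e+01],
       [ 9.99999619e-01, -2.70048849e-04,  8.29872023e-04,
         6.59282536e-01],
       [ 0.00000000e+00,  0.00000000e+00,  0.00000000e+00,
         1.00000000e+00]])}
[-0.9299231  -0.36775404  0.        ] [ 0.36775404 -0.9299231   0.        ]
1 [-0.21583556 -0.10933046 -0.01257989]
-1 [ 1.79784082e+02 -1.97367643e-02  1.71530135e-01]
```

View pics/w0.png

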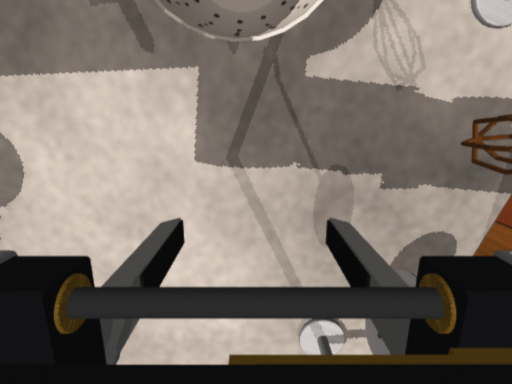

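Emit:
carry_out --steps '[[[0,1,-0.92],[0,0,0],0],[[0,1,-0.92],[0,0,0],0],[[0,1,-0.92],[0,0,0],0],[[0,1,-0.92],[0,0,0],0],[[0,1,-0.92],[0,0,0],0],[[0,1,-0.92],[0,0,0],0],[[0,1,-0.92],[0,0,0],0],[[0,1,-0.92],[0,0,0],0],[[0,1,-0.92],[0,0,0],0],[[0,1,-0.92],[0,0,0],0],[[0,1,-0.92],[0,0,0],0],[[0,1,-0.92],[0,0,0],0]]'

```text
clock: 1.65
position: [382.2, -134.2, 226.1]
eef_rot: [-3.091, 1.561, 1.989]
contact_force: [0.8, 0.6, 0.8]
width: 93.9
```

Emit:
carry_out --steps '[[[0,0.8,-0.9],[0,0,0],0],[[0,0.6,-0.5],[0,0,0],0],[[0,0,0],[0,0,0],0]]'

```text
clock: 2.02
position: [402.7, -85.5, 225.5]
eef_rot: [-2.991, 1.56, 2.093]
contact_force: [0.2, 0.1, 0.6]
width: 93.8
```

```bash
python3 - <<'E'
from h import *
o=env.get_obs(); print(o['clock'],o['position'],toolT(o).round(3).tolist()); cap('wrist','w1')
E
```

```text
2.025 [402.71383311 -85.45188106 225.5099268 ] [[-0.005, 0.932, 0.363, 402.714], [0.009, 0.363, -0.932, -85.452], [-1.0, -0.002, -0.011, 225.51], [0.0, 0.0, 0.0, 1.0]]
```

View pics/w1.png

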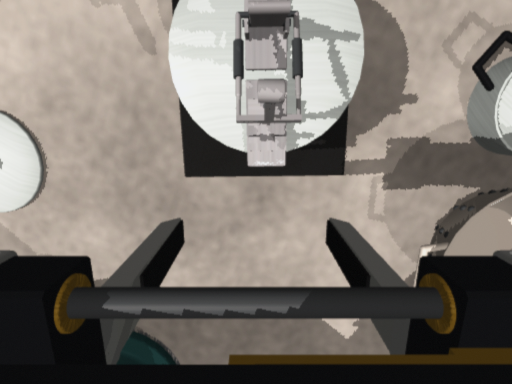

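```bash
python3 - <<'E'
from h import *
crop('w1','w1c',190,0,350,180,4)
w=V('w1'); yaw=-2.765; c=np.array([517.3,-46,0]); R=np.array([[np.cos(yaw),-np.sin(yaw),0],[np.sin(yaw),np.cos(yaw),0],[0,0,1]])
for n,u,v in [('knob',271,92),('knob',271,85),('bar L',250,120),('bar R',290,120),('strap end L',250,163),('strap end R',285,163),('strapmid',268,150),('lever',266,8),('legL',239,100),('legR',298,100),('lev2',266,40),('x',266,60),('lid',200,100),('mat',200,165)]:
    print(n,(R.T@(w.pt(u,v)-c)).round(1), w.pt(u,v).round(1))
E
```

```text
knob [ 35.9   4.1 223.7] [485.4 -63.  223.7]
knob [ 32.6   4.  224.2] [488.5 -61.7 224.2]
bar L [ 49.9  -7.7 182.8] [468.1 -57.1 182.8]
bar R [ 50.   18.6 181.8] [477.6 -81.7 181.8]
strap end L [ 87.2  -9.6 124. ] [432.7 -69.2 124. ]
strap end R [ 87.6  21.6 122.3] [443.8 -98.2 122.3]
strapmid [ 75.9   6.3 122.7] [449.  -79.8 122.7]
lever [-12.3   2.2 192. ] [529.6 -43.6 192. ]
legL [ 37.  -15.1 177.5] [477.4 -45.6 177.5]
legR [ 37.2  24.1 176.9] [491.6 -82.1 176.9]
lev2 [-12.2   4.2 121.9] [530.2 -45.4 121.9]
x [  2.9   4.2 123.1] [516.2 -51.  123.1]
lid [ 33.2 -52.7 115.7] [467.   -9.2 115.7]
mat [107.9 -78.3   2.9] [388.2 -12.8   2.9]
```

View pics/w1c.png

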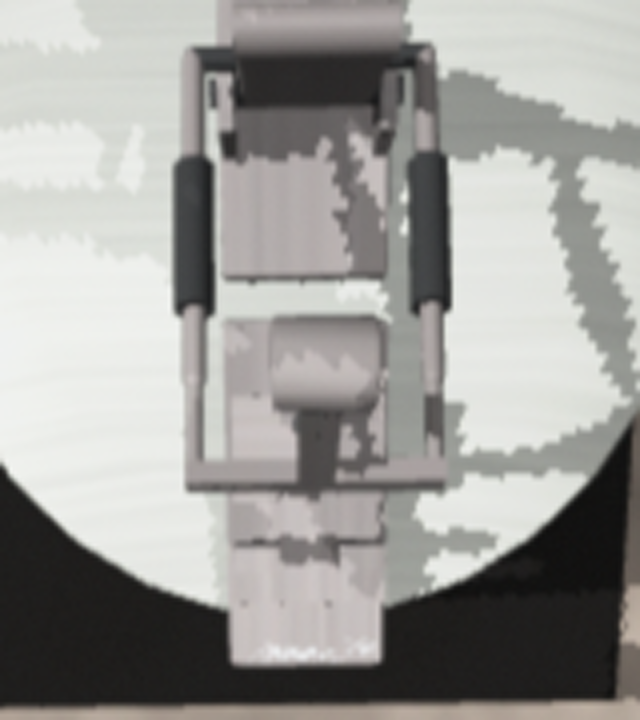

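Emit:
carry_out --steps '[[[0,0.9,0.2],[0,0,0],0],[[0,0.7,0],[0,0,0],0],[[0,0,0],[0,0,0],0],[[0,0,0],[0,0,0],0]]'

```text
clock: 2.58
position: [441.1, -78.4, 225.0]
eef_rot: [-2.719, 1.56, 2.36]
contact_force: [-0.1, -0.2, -0.3]
width: 94.1
```

```bash
python3 - <<'E'
from h import *
o=env.get_obs(); print(o['clock'],o['position'],o['dq'].round(3),toolT(o).round(3).tolist()); cap('wrist','w2')
crop('w2','w2c',180,20,360,230,4)
w=V('w2'); w.d; yaw=-2.765; c=np.array([517.3,-46,0]); R=np.array([[np.cos(yaw),-np.sin(yaw),0],[np.sin(yaw),np.cos(yaw),0],[0,0,1]])
C=(w.cloud()-c)@R
np.save('pics/w2C.npy',C)
m=(w.d>0)&(abs(C[...,2]-124)<2.5)&(C[...,0]>70)&(C[...,0]<100)&(abs(C[...,1])<40)
print('strap end', C[m].min(0),C[m].max(0))
E
```

```text
2.575 [441.09475546 -78.42526985 225.00134161] [-0.003  0.005 -0.001 -0.001 -0.001 -0.001] [[-0.008, 0.934, 0.358, 441.095], [0.008, 0.358, -0.934, -78.425], [-1.0, -0.005, -0.01, 225.001], [0.0, 0.0, 0.0, 1.0]]
strap end [ 70.32150669 -12.37239378 121.54208435] [ 89.34914709  21.65483887 126.4947655 ]
```

View pics/w2c.png

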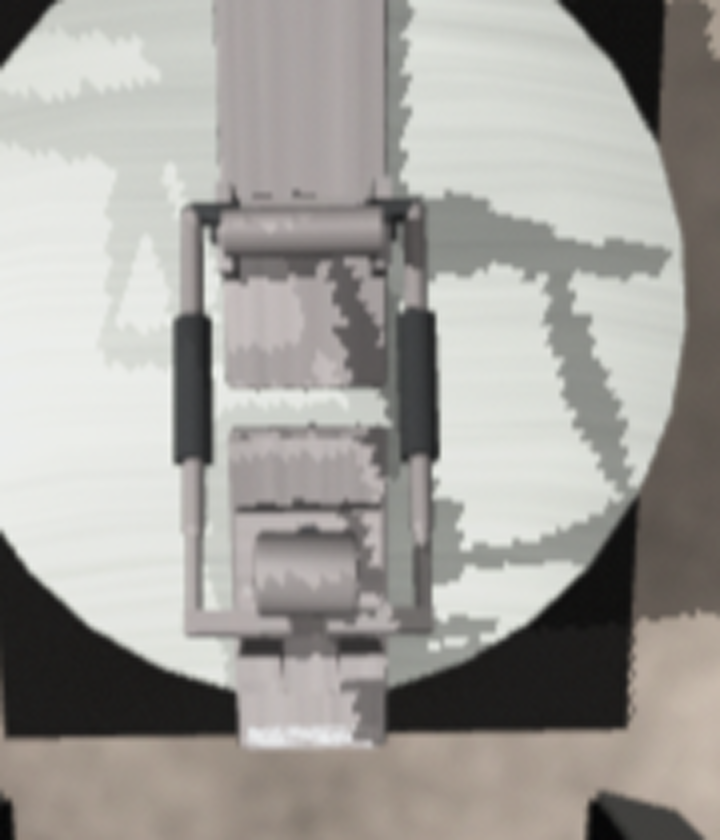

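```bash
python3 - <<'E'
from h import *
C=np.load('pics/w2C.npy')-[-0.5,4.6,0]
for col in [243,246,268]:
    print(col)
    for r in range(124,208): print(r,C[r,col].round(1).tolist(),end=' ; ')
    print()
E
```

```text
243
124 [16.2, -12.2, 117.4] ; 125 [17.0, -12.3, 115.9] ; 126 [17.8, -12.0, 121.2] ; 127 [18.6, -12.0, 122.6] ; 128 [19.4, -11.9, 123.8] ; 129 [20.1, -11.8, 126.6] ; 130 [20.9, -11.9, 126.2] ; 131 [21.8, -11.9, 126.0] ; 132 [22.6, -11.8, 127.2] ; 133 [23.4, -11.9, 127.2] ; 134 [24.3, -12.0, 125.6] ; 135 [25.1, -11.9, 126.8] ; 136 [25.9, -11.9, 126.4] ; 137 [26.8, -12.0, 125.9] ; 138 [27.6, -11.9, 127.1] ; 139 [28.4, -12.0, 126.8] ; 140 [29.3, -12.0, 126.9] ; 141 [30.1, -12.0, 127.4] ; 142 [31.1, -12.1, 125.7] ; 143 [31.9, -12.1, 126.3] ; 144 [32.5, -12.0, 128.3] ; 145 [33.6, -12.1, 126.4] ; 146 [34.0, -11.9, 130.4] ; 147 [34.0, -11.5, 138.9] ; 148 [34.7, -11.4, 140.6] ; 149 [35.4, -11.4, 141.3] ; 150 [36.2, -11.4, 141.5] ; 151 [37.1, -11.5, 141.2] ; 152 [37.8, -11.4, 142.1] ; 153 [38.8, -11.5, 140.4] ; 154 [39.6, -11.6, 140.2] ; 155 [40.4, -11.6, 140.2] ; 156 [41.2, -11.6, 140.5] ; 157 [42.0, -11.6, 141.0] ; 158 [42.7, -11.5, 141.9] ; 159 [43.7, -11.6, 140.3] ; 160 [44.6, -11.7, 140.1] ; 161 [45.3, -11.6, 141.1] ; 162 [46.2, -11.7, 140.3] ; 163 [46.8, -11.6, 142.0] ; 164 [47.7, -11.7
[... 4775 characters left out ...]
 180 [62.3, 9.1, 136.8] ; 181 [62.3, 9.0, 140.8] ; 182 [62.4, 8.8, 144.5] ; 183 [62.7, 8.8, 146.8] ; 184 [63.6, 8.8, 146.3] ; 185 [64.2, 8.7, 147.6] ; 186 [65.0, 8.7, 147.7] ; 187 [65.7, 8.7, 148.1] ; 188 [66.6, 8.7, 148.2] ; 189 [72.9, 9.5, 125.8] ; 190 [73.2, 9.4, 128.4] ; 191 [74.2, 9.4, 128.1] ; 192 [75.4, 9.5, 126.9] ; 193 [76.9, 9.5, 124.9] ; 194 [78.4, 9.6, 122.8] ; 195 [79.0, 9.6, 123.9] ; 196 [79.8, 9.6, 124.6] ; 197 [80.7, 9.6, 124.7] ; 198 [81.8, 9.6, 124.0] ; 199 [82.7, 9.6, 124.3] ; 200 [83.7, 9.6, 124.0] ; 201 [85.2, 9.7, 122.3] ; 202 [85.5, 9.6, 124.5] ; 203 [86.5, 9.6, 124.2] ; 204 [87.6, 9.6, 123.9] ; 205 [88.6, 9.6, 123.6] ; 206 [89.8, 9.6, 122.7] ; 207 [129.2, 14.0, 0.5] ;
```

```bash
cat > k.py <<'E'
import numpy as np
from scipy.optimize import brentq, fsolve
yaw=-2.765; R=np.array([[np.cos(yaw),-np.sin(yaw),0],[np.sin(yaw),np.cos(yaw),0],[0,0,1]])
c=np.array([517.3,-46,0])+R@np.array([-0.5,4.6,0])
def toF(p): return R.T@(np.array(p)-c)
PV=np.array([-19.0,138.])
def pin(a,pv=PV): return pv+15.8*np.array([-np.cos(a),np.sin(a)])+2.8*np.array([-np.sin(a),-np.cos(a)])
def fk(a,phi,pv=PV,s=0):
    p=pin(a,pv); B=p+(75+s)*np.array([np.cos(phi),-np.sin(phi)]); return B,B+40*np.array([np.sin(phi),np.cos(phi)])
def ik_bar(B,pv=PV,g=1.8):
    a=fsolve(lambda a:np.linalg.norm(B-pin(a[0],pv))-75,g)[0]; d=B-pin(a,pv); phi=np.arctan2(-d[1],d[0]); return a,phi,fk(a,phi,pv)[1],np.linalg.norm(d)
def ik_knob(K,pv=PV,g=(1.7,-.35)):
    s=fsolve(lambda q:fk(q[0],q[1],pv)[1]-K,g); return s,fk(*s,pv)[0]
E
python3 - <<'E'
from h import *; from k import *
o=env.get_obs(); print('TCP F',toF(o['position']))
for px in (-18.3,-19,-19.8):
    pv=np.array([px,138.]); print(px,ik_knob(np.array([35,217.8]),pv))
    for B in [(50,175),(55,168),(58.2,160),(58.2,152),(58.2,145),(58.2,138),(58.2,132)]:
        a,ph,K,l=ik_bar(np.array(B),pv); print(B,round(a,2),round(ph,3),K.round(1),round(l,2))
E
```

```text
TCP F [ 83.30260543  -2.49632954 224.98395218]
-18.3 (array([ 1.5793795 , -0.36214355]), array([ 49.17118245, 180.39441769]))
(50, 175) 1.52 -0.289 [ 38.6 213.3] 75.0
(55, 168) 1.72 -0.187 [ 47.6 207.3] 75.0
(58.2, 160) 1.86 -0.081 [ 55.  199.9] 75.0
(58.2, 152) 1.84 0.026 [ 59.3 192. ] 75.0
(58.2, 145) 1.87 0.119 [ 63.  184.7] 75.0
(58.2, 138) 1.94 0.211 [ 66.6 177.1] 75.0
(58.2, 132) 2.04 0.289 [ 69.6 170.3] 75.0
-19 (array([ 1.61707536, -0.3605517 ]), array([ 49.11162052, 180.37190673]))
(50, 175) 1.56 -0.287 [ 38.7 213.4] 75.0
(55, 168) 1.77 -0.187 [ 47.6 207.3] 75.0
(58.2, 160) 1.9 -0.082 [ 54.9 199.9] 75.0
(58.2, 152) 1.89 0.025 [ 59.2 192. ] 75.0
(58.2, 145) 1.92 0.118 [ 62.9 184.7] 75.0
(58.2, 138) 1.99 0.209 [ 66.5 177.1] 75.0
(58.2, 132) 2.08 0.286 [ 69.5 170.4] 75.0
-19.8 (array([ 1.66177021, -0.35918972]), array([ 49.06063109, 180.35272168]))
(50, 175) 1.61 -0.285 [ 38.7 213.4] 75.0
(55, 168) 1.82 -0.188 [ 47.5 207.3] 75.0
(58.2, 160) 1.95 -0.084 [ 54.8 199.9] 75.0
(58.2, 152) 1.94 0.023 [ 59.1 192. ] 75.0
(58.2, 145) 1.97 0.116 [ 62.8 184.7] 75.0
(58.2, 138) 2.04 0.206 [ 66.4 177.2] 75.0
(58.2, 132) 2.13 0.282 [ 69.3 170.4] 75.0
```

Emit:
carry_out --steps '[[[-0.3,0.7,0.1],[-0.12,0,0],0],[[0,0.7,0],[0,0,0],0],[[0,0.5,0],[0,0,0],0],[[0,0,0],[0,0,0],0.3],[[0,0,0],[0,0,0],0.3]]' --grip_force 10

```text
clock: 3.25
position: [486.3, -63.3, 231.9]
eef_rot: [-2.602, 1.558, 2.486]
contact_force: [-0.0, 0.5, 0.5]
width: 77.2
```

```bash
python3 - <<'E'
from h import *; from k import *
o=env.get_obs(); print(o['clock'],'TCP F',toF(o['position']),o['contact_force'],o['width'],toolT(o)[:3,:3].round(3).tolist())
cap('wrist','w3')
E
```

```text
3.25 TCP F [3.56843472e+01 1.10867658e-01 2.31875713e+02] [-0.04092462  0.4710911   0.4760848 ] 77.1897474622168 [[-0.01, 0.93, 0.367], [0.008, 0.367, -0.93], [-1.0, -0.006, -0.011]]
```

View pics/w3.png

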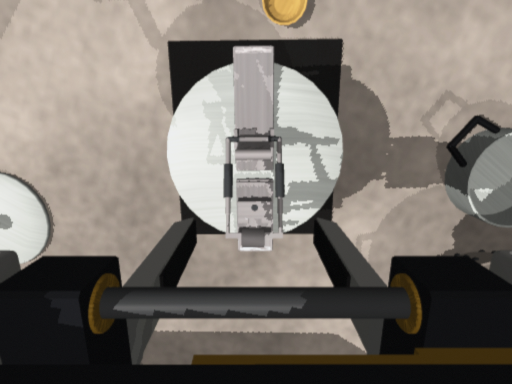

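Emit:
carry_out --steps '[[[0,0,0],[0,0,0],0.8],[[0,0,0],[0,0,0],0.8],[[0,0,0],[0,0,0],0.8],[[0,0,0],[0,0,0],0.8],[[0,0,0],[0,0,0],0.9],[[0,0,0],[0,0,0],0.9]]' --grip_force 20

```text
clock: 4.05
position: [485.4, -63.4, 232.1]
eef_rot: [-2.62, 1.558, 2.467]
contact_force: [-2.2, 2.7, 1.2]
width: 13.4
```

```bash
python3 - <<'E'
from h import *; from k import *
o=env.get_obs(); print(o['clock'],'TCP F',toF(o['position']),o['contact_force'],o['width'])
cap('wrist','w4'); crop('w4','w4c',190,110,320,270,4)
C=V('w4').cloud()-c; C=C@R
for col in (235,245,254,263,272):
    print(col,[(r,C[r,col].round(0).tolist()) for r in range(205,250,2)])
E
```

```text
4.05 TCP F [ 3.66124573e+01 -1.37490929e-01  2.32098257e+02] [-2.18864102  2.71666176  1.22864339] 13.431300063640963
235 [(205, [46.0, -19.0, 118.0]), (207, [48.0, -20.0, 117.0]), (209, [50.0, -20.0, 117.0]), (211, [52.0, -20.0, 117.0]), (213, [54.0, -20.0, 117.0]), (215, [56.0, -20.0, 117.0]), (217, [59.0, -20.0, 116.0]), (219, [27.0, -12.0, 210.0]), (221, [26.0, -12.0, 216.0]), (223, [26.0, -11.0, 220.0]), (225, [27.0, -11.0, 220.0]), (227, [26.0, -11.0, 226.0]), (229, [27.0, -11.0, 227.0]), (231, [26.0, -10.0, 232.0]), (233, [27.0, -10.0, 234.0]), (235, [27.0, -10.0, 237.0]), (237, [27.0, -10.0, 239.0]), (239, [27.0, -10.0, 241.0]), (241, [27.0, -9.0, 245.0]), (243, [26.0, -9.0, 248.0]), (245, [26.0, -9.0, 250.0]), (247, [26.0, -9.0, 253.0]), (249, [27.0, -9.0, 254.0])]
245 [(205, [39.0, -9.0, 141.0]), (207, [41.0, -9.0, 141.0]), (209, [43.0, -9.0, 141.0]), (211, [45.0, -9.0, 140.0]), (213, [47.0, -9.0, 140.0]), (215, [48.0, -9.0, 141.0]), (217, [50.0, -9.0, 141.0]), (219, [52.0, -9.0, 140.0]), (221, [54.0, -9.0, 141.0]), (223, [60.0, -9.0, 129.0]), (225, [62.0, -10.0, 128.0]), (
[... 1549 characters left out ...]
247, [87.0, 8.0, 124.0]), (249, [90.0, 8.0, 123.0])]
272 [(205, [43.0, 16.0, 127.0]), (207, [45.0, 16.0, 126.0]), (209, [47.0, 16.0, 128.0]), (211, [49.0, 16.0, 126.0]), (213, [51.0, 16.0, 127.0]), (215, [-37.0, 2.0, 386.0]), (217, [55.0, 16.0, 127.0]), (219, [27.0, 12.0, 209.0]), (221, [27.0, 11.0, 214.0]), (223, [27.0, 11.0, 218.0]), (225, [27.0, 11.0, 221.0]), (227, [26.0, 11.0, 225.0]), (229, [26.0, 11.0, 228.0]), (231, [26.0, 11.0, 232.0]), (233, [26.0, 10.0, 234.0]), (235, [26.0, 10.0, 238.0]), (237, [26.0, 10.0, 241.0]), (239, [26.0, 10.0, 243.0]), (241, [27.0, 10.0, 245.0]), (243, [26.0, 10.0, 248.0]), (245, [26.0, 10.0, 252.0]), (247, [27.0, 10.0, 251.0]), (249, [26.0, 9.0, 255.0])]
```

View pics/w4c.png

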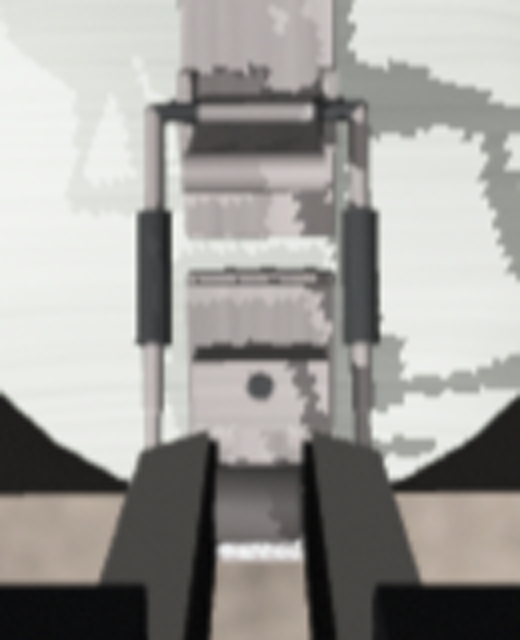

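Emit:
carry_out --steps '[[[0.18,-0.15,0],[0,0,0],0.9],[[0.12,-0.18,0],[0,0,0],0.9],[[0.12,-0.18,0],[0,0,0],0.9],[[0.15,-0.15,0],[0,0,0],0.9],[[0.15,-0.15,0],[0,0,0],0.9],[[0,0,0],[0,0,0],0.9],[[0,0,0],[0,0,0],0.9]]'

```text
clock: 4.97
position: [466.0, -70.5, 213.2]
eef_rot: [-2.918, 1.559, 2.17]
contact_force: [1.9, 1.3, -0.3]
width: 13.7
```

```bash
cat > look.py <<'E'
import sys
from h import *; from k import *
def go(tag,crp=(190,110,320,270,4)):
    o=env.get_obs(); p=toF(o['position']); f=R.T@o['contact_force']
    print(o['clock'],'TCP F',p.round(2),'F(carrier)',f.round(1),'w',round(o['width'],2),toolT(o)[:3,:3].round(3).tolist())
    cap('wrist',tag); crop(tag,tag+'c',*crp); return p
if __name__=='__main__':
    p=go(sys.argv[1]); K=np.array([p[0]-1.6,p[2]-14.1]); s,B=ik_knob(K,g=(1.8,0.)); print('knob',K.round(1),'a,phi',s.round(3),'bar',B.round(1))
E
python3 look.py w5
```

```text
4.975 TCP F [ 57.23  -0.69 213.19] F(carrier) [-2.3 -0.5 -0.3] w 13.66 [[-0.007, 0.93, 0.367], [0.01, 0.367, -0.93], [-1.0, -0.003, -0.011]]
knob [ 55.6 199.1] a,phi [ 1.914 -0.072] bar [ 58.5 159.2]
```

View pics/w5c.png

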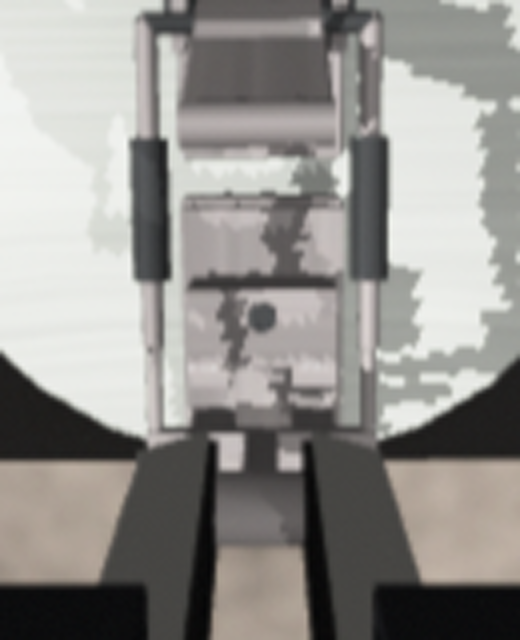

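```bash
python3 - <<'E'
from h import *; from k import *
C=(V('w5').cloud()-c)@R
for col in (240,247,262):
    print(col,[(r,C[r,col].round(1).tolist()) for r in range(205,232,1)])
print([(r,C[r,255].round(1).tolist()) for r in range(120,165,2)])
E
```

```text
240 [(205, [53.4, -12.5, 140.9]), (206, [58.0, -13.3, 128.9]), (207, [58.8, -13.3, 129.3]), (208, [59.9, -13.4, 128.4]), (209, [60.7, -13.4, 128.8]), (210, [61.5, -13.3, 129.3]), (211, [62.9, -13.5, 127.6]), (212, [62.6, -13.2, 131.3]), (213, [62.6, -13.1, 134.1]), (214, [63.1, -13.0, 135.1]), (215, [62.3, -12.7, 140.1]), (216, [56.9, -11.6, 158.2]), (217, [47.3, -9.7, 187.9]), (218, [47.2, -9.5, 190.1]), (219, [47.2, -9.4, 192.0]), (220, [46.8, -9.3, 194.9]), (221, [-15.4, 1.8, 366.9]), (222, [47.1, -9.1, 197.8]), (223, [46.9, -8.9, 200.1]), (224, [46.9, -8.8, 201.9]), (225, [47.2, -8.8, 202.8]), (226, [47.2, -8.7, 204.4]), (227, [46.8, -8.5, 207.0]), (228, [47.1, -8.5, 207.8]), (229, [46.9, -8.4, 210.0]), (230, [47.0, -8.3, 211.2]), (231, [48.2, -8.4, 209.9])]
247 [(205, [53.4, -6.8, 141.1]), (206, [58.2, -7.3, 128.2]), (207, [59.0, -7.3, 128.5]), (208, [60.1, -7.4, 127.8]), (209, [60.8, -7.3, 128.6]), (210, [61.5, -7.3, 129.0]), (211, [62.1, -7.3, 129.9]), (212, [62.4, -7.2, 131.8]), (213, [62.9, -7.2, 133.1]), (214, [62.6, -7.1, 136.5]), (215, [62.6, -7.0, 139.2]), (216, [57.0, -
[... 1104 characters left out ...]
 201.7]), (230, [50.5, 4.5, 202.3]), (231, [51.1, 4.5, 202.5])]
[(120, [-13.8, -0.1, 162.5]), (122, [-12.5, -0.1, 164.8]), (124, [-11.3, -0.0, 169.5]), (126, [-10.1, -0.0, 171.0]), (128, [-9.0, 0.0, 176.2]), (130, [-7.8, 0.1, 178.5]), (132, [-6.7, 0.1, 181.0]), (134, [-5.6, 0.1, 184.6]), (136, [-4.7, 0.2, 189.3]), (138, [-3.4, 0.1, 188.0]), (140, [-2.3, 0.2, 189.6]), (142, [-1.2, 0.2, 190.8]), (144, [0.0, 0.2, 189.9]), (146, [7.5, -0.5, 123.0]), (148, [9.1, -0.4, 123.7]), (150, [11.5, -0.5, 116.4]), (152, [13.3, -0.5, 116.1]), (154, [14.8, -0.5, 117.5]), (156, [16.6, -0.5, 117.1]), (158, [17.8, -0.5, 121.0]), (160, [19.0, -0.4, 124.5]), (162, [-15.4, 1.8, 366.9]), (164, [22.3, -0.4, 125.2])]
```

Emit:
carry_out --steps '[[[0.14,-0.06,0],[0,0,0],0.9],[[0.14,-0.07,0],[0,0,0],0.9],[[0.14,-0.07,0],[0,0,0],0.9],[[0.14,-0.07,0],[0,0,0],0.9],[[0,0,0],[0,0,0],0.9]]'

```text
clock: 5.65
position: [458.6, -73.4, 198.6]
eef_rot: [-2.754, 1.559, 2.334]
contact_force: [-0.4, 0.4, 0.1]
width: 13.4
```

```bash
python3 look.py w6;  python3 - <<'E'
from h import *; from k import *
C=(V('w6').cloud()-c)@R
for col in (240,247,262):
    print(col,[(r,C[r,col].round(1).tolist()) for r in range(200,226,1)])
E
```

```text
5.65 TCP F [ 65.14  -0.66 198.64] F(carrier) [ 0.2 -0.5  0.1] w 13.44 [[-0.008, 0.93, 0.367], [0.008, 0.367, -0.93], [-1.0, -0.004, -0.011]]
knob [ 63.5 184.5] a,phi [1.955 0.119] bar [ 58.8 144.8]
240 [(200, [53.0, -11.5, 141.2]), (201, [53.9, -11.5, 140.7]), (202, [58.2, -12.3, 128.6]), (203, [59.2, -12.3, 128.2]), (204, [59.8, -12.3, 129.1]), (205, [60.7, -12.3, 128.8]), (206, [61.8, -12.4, 128.0]), (207, [62.3, -12.3, 129.2]), (208, [58.2, -11.3, 144.7]), (209, [58.2, -11.2, 147.2]), (210, [58.7, -11.1, 148.1]), (211, [59.5, -11.2, 148.0]), (212, [60.3, -11.2, 147.9]), (213, [60.8, -11.1, 148.6]), (214, [61.7, -11.2, 148.4]), (215, [62.3, -11.2, 148.8]), (216, [63.2, -11.2, 148.4]), (217, [55.3, -9.6, 173.3]), (218, [55.0, -9.5, 176.1]), (219, [54.7, -9.3, 178.6]), (220, [55.1, -9.3, 179.4]), (221, [55.0, -9.1, 181.4]), (222, [55.2, -9.1, 182.8]), (223, [54.9, -8.9, 185.2]), (224, [54.5, -8.7, 188.1]), (225, [54.7, -8.7, 189.1])]
247 [(200, [53.8, -6.3, 138.3]), (201, [57.5, -6.6, 128.4]), (202, [58.2, -6.6, 128.9]), (203, [59.3, -6.7, 128.0]), (204, [59.8, -6.7, 128.9]), (205, [
[... 585 characters left out ...]
200, [56.7, 5.4, 128.2]), (201, [57.3, 5.4, 128.9]), (202, [58.3, 5.4, 128.4]), (203, [58.6, 5.4, 130.3]), (204, [60.1, 5.4, 127.9]), (205, [61.1, 5.4, 127.5]), (206, [61.7, 5.4, 128.4]), (207, [58.4, 5.2, 141.4]), (208, [58.2, 5.2, 144.4]), (209, [57.8, 5.1, 148.1]), (210, [58.3, 5.1, 149.1]), (211, [59.2, 5.1, 148.8]), (212, [60.4, 5.1, 147.4]), (213, [61.3, 5.1, 147.0]), (214, [61.8, 5.1, 147.9]), (215, [69.7, 5.5, 127.3]), (216, [70.7, 5.5, 126.9]), (217, [71.2, 5.5, 127.8]), (218, [72.3, 5.5, 127.2]), (219, [73.4, 5.5, 126.4]), (220, [74.5, 5.5, 125.8]), (221, [74.8, 5.5, 127.5]), (222, [77.2, 5.6, 123.4]), (223, [78.3, 5.6, 122.7]), (224, [79.3, 5.6, 122.7]), (225, [79.7, 5.6, 123.8])]
```

View pics/w6c.png

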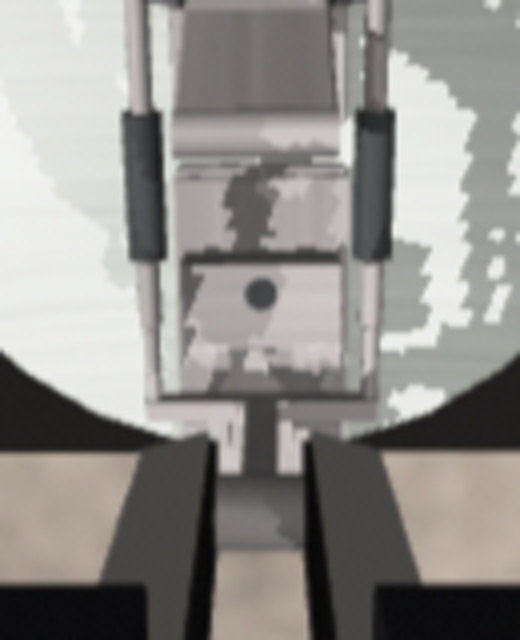

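Emit:
carry_out --steps '[[[0,0.08,0],[0,0,0],0.9],[[0.14,-0.06,0],[0,0,0],0.9],[[0.14,-0.07,0],[0,0,0],0.9],[[0,0,0],[0,0,0],0.9]]'

```text
clock: 6.2
position: [456.3, -74.3, 191.6]
eef_rot: [-2.534, 1.558, 2.553]
contact_force: [-1.3, 0.2, 0.6]
width: 13.9
```

```bash
python3 look.py w7;  python3 - <<'E'
from h import *; from k import *
C=(V('w7').cloud()-c)@R
for col in (240,247,262):
    print(col,[(r,C[r,col].round(1).tolist()) for r in range(195,222,1)])
E
```

```text
6.2 TCP F [ 67.63  -0.7  191.59] F(carrier) [ 1.2 -0.7  0.6] w 13.87 [[-0.011, 0.93, 0.366], [0.007, 0.366, -0.93], [-1.0, -0.007, -0.011]]
knob [ 66.  177.5] a,phi [1.962 0.206] bar [ 57.8 138.3]
240 [(195, [49.7, -11.0, 141.5]), (196, [50.6, -11.0, 140.8]), (197, [51.4, -11.1, 140.6]), (198, [52.2, -11.1, 140.7]), (199, [52.9, -11.1, 140.7]), (200, [53.7, -11.1, 140.5]), (201, [58.0, -11.9, 128.7]), (202, [58.9, -11.9, 128.3]), (203, [59.8, -11.9, 128.1]), (204, [58.0, -11.4, 136.6]), (205, [57.9, -11.2, 139.5]), (206, [58.5, -11.2, 140.2]), (207, [58.8, -11.1, 141.7]), (208, [59.7, -11.1, 141.2]), (209, [61.2, -11.3, 138.8]), (210, [61.6, -11.2, 140.3]), (211, [61.8, -11.1, 142.0]), (212, [62.5, -11.1, 142.1]), (213, [62.5, -11.0, 144.3]), (214, [62.1, -10.8, 147.7]), (215, [62.8, -10.8, 148.1]), (216, [63.8, -10.9, 147.3]), (217, [57.7, -9.6, 166.5]), (218, [57.9, -9.6, 167.9]), (219, [57.6, -9.4, 170.7]), (220, [57.9, -9.3, 171.7]), (221, [57.6, -9.2, 174.3])]
247 [(195, [50.1, -6.0, 139.9]), (196, [54.1, -6.4, 128.2]), (197, [55.1, -6.4, 127.6]), (198, [55.6, -6.4, 128.7]), (19
[... 674 characters left out ...]
196, [53.9, 5.2, 128.9]), (197, [54.7, 5.2, 129.0]), (198, [55.3, 5.2, 129.7]), (199, [56.1, 5.2, 129.5]), (200, [57.1, 5.2, 129.0]), (201, [58.3, 5.3, 127.7]), (202, [58.6, 5.2, 129.5]), (203, [59.5, 5.2, 129.1]), (204, [57.9, 5.1, 136.9]), (205, [58.1, 5.1, 138.7]), (206, [58.6, 5.1, 139.7]), (207, [58.8, 5.1, 141.5]), (208, [59.5, 5.1, 141.8]), (209, [60.3, 5.1, 141.6]), (210, [61.3, 5.1, 141.0]), (211, [62.4, 5.1, 140.1]), (212, [67.0, 5.3, 128.5]), (213, [68.7, 5.3, 125.9]), (214, [69.6, 5.3, 125.8]), (215, [70.2, 5.3, 126.6]), (216, [71.0, 5.3, 126.8]), (217, [71.5, 5.3, 127.7]), (218, [72.4, 5.3, 127.4]), (219, [73.0, 5.3, 128.0]), (220, [74.5, 5.4, 126.2]), (221, [75.2, 5.4, 126.9])]
```

View pics/w7c.png

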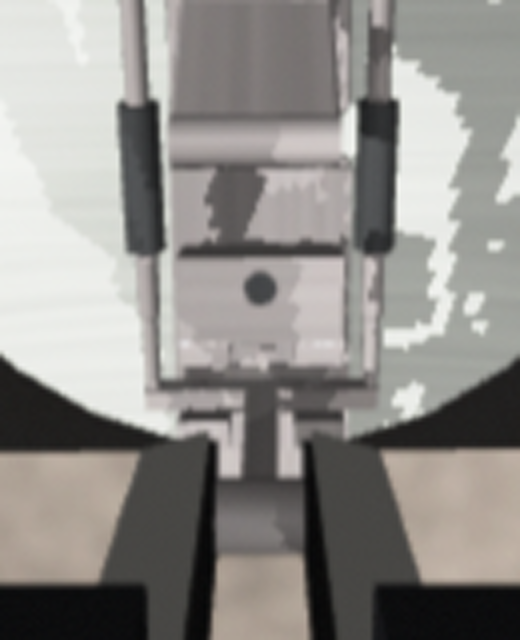

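Emit:
carry_out --steps '[[[0,0.06,0],[0,0,0],0.9],[[0.13,-0.05,0],[0,0,0],0.9],[[0.13,-0.06,0],[0,0,0],0.9],[[0,0,0],[0,0,0],0.9]]'

```text
clock: 6.75
position: [454.4, -75.1, 184.8]
eef_rot: [-2.411, 1.557, 2.676]
contact_force: [-1.5, -0.7, 0.2]
width: 13.4
```

```bash
python3 look.py w8;  python3 - <<'E'
from h import *; from k import *
C=(V('w8').cloud()-c)@R
for col in (237,247,262):
    print(col,[(r,C[r,col].round(1).tolist()) for r in range(192,220,1)])
E
```

```text
6.75 TCP F [ 69.7   -0.69 184.81] F(carrier) [1.7 0.1 0.2] w 13.43 [[-0.013, 0.931, 0.366], [0.006, 0.366, -0.931], [-1.0, -0.009, -0.01]]
knob [ 68.1 170.7] a,phi [1.989 0.287] bar [ 56.8 132.4]
237 [(192, [47.9, -12.6, 141.1]), (193, [48.8, -12.7, 140.6]), (194, [49.8, -12.8, 139.6]), (195, [49.9, -12.6, 141.6]), (196, [50.9, -12.7, 140.8]), (197, [51.5, -12.7, 141.2]), (198, [52.5, -12.8, 140.2]), (199, [53.0, -12.7, 141.3]), (200, [53.6, -12.7, 141.6]), (201, [57.6, -13.5, 130.7]), (202, [57.6, -13.3, 133.3]), (203, [58.3, -13.4, 133.4]), (204, [58.3, -13.2, 136.1]), (205, [59.2, -13.2, 135.5]), (206, [59.7, -13.2, 136.5]), (207, [60.8, -13.3, 135.2]), (208, [61.8, -13.3, 134.7]), (209, [62.8, -13.4, 133.9]), (210, [62.5, -13.2, 137.1]), (211, [62.9, -13.1, 138.4]), (212, [62.6, -12.9, 141.6]), (213, [62.6, -12.7, 143.6]), (214, [62.7, -12.6, 145.6]), (215, [62.3, -12.4, 148.7]), (216, [63.1, -12.4, 148.5]), (217, [64.1, -12.5, 147.8]), (218, [59.6, -11.4, 162.3]), (219, [60.2, -11.4, 162.6])]
247 [(192, [47.9, -5.6, 141.2]), (193, [48.8, -5.7, 140.4]), (194, [49.4, -5.6, 140.9])
[... 762 characters left out ...]
194, [49.5, 4.9, 140.6]), (195, [53.8, 5.1, 127.5]), (196, [54.2, 5.1, 128.8]), (197, [55.4, 5.2, 127.4]), (198, [55.8, 5.1, 128.9]), (199, [56.7, 5.1, 128.5]), (200, [57.4, 5.1, 128.6]), (201, [57.6, 5.1, 130.6]), (202, [57.7, 5.1, 132.9]), (203, [58.3, 5.1, 133.4]), (204, [58.4, 5.0, 135.7]), (205, [59.3, 5.1, 135.3]), (206, [59.7, 5.0, 136.3]), (207, [61.0, 5.1, 134.8]), (208, [61.4, 5.1, 135.7]), (209, [64.2, 5.2, 129.4]), (210, [64.9, 5.2, 129.7]), (211, [66.3, 5.2, 128.1]), (212, [67.2, 5.2, 127.7]), (213, [68.3, 5.2, 127.0]), (214, [69.0, 5.2, 127.3]), (215, [70.1, 5.2, 126.4]), (216, [70.7, 5.2, 127.0]), (217, [71.7, 5.2, 126.5]), (218, [72.4, 5.2, 126.7]), (219, [72.9, 5.2, 127.5])]
```

View pics/w8c.png

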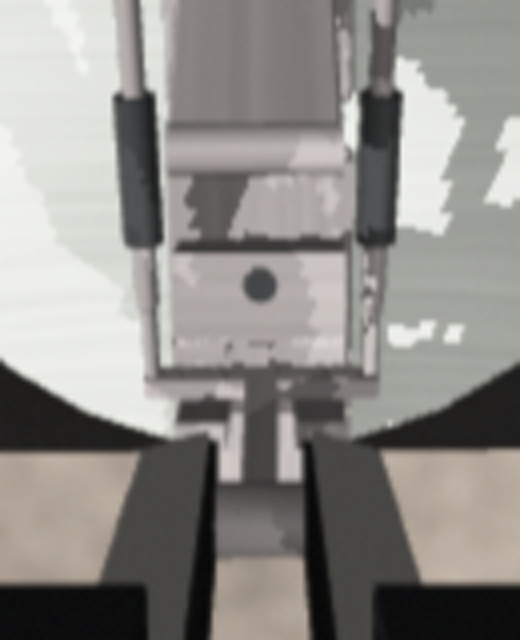

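```bash
python3 - <<'E'
from k import *
for B in [(59.7,132.5),(57,132.3),(55,132),(53,132),(52.5,131.5)]:
    a,ph,K,l=ik_bar(np.array(B),PV,2.0); print(B,round(a,2),round(ph,3),K.round(1),l)
E
```

```text
(59.7, 132.5) 2.16 0.272 [ 70.5 171. ] 75.0
(57, 132.3) 2.0 0.287 [ 68.3 170.7] 75.0
(55, 132) 1.89 0.296 [ 66.7 170.3] 75.0
(53, 132) 1.77 0.298 [ 64.8 170.2] 75.0
(52.5, 131.5) 1.74 0.305 [ 64.5 169.6] 75.00000000000001
```

Emit:
carry_out --steps '[[[0.01,0.08,0],[0,0,0],0.9],[[0.01,0.08,0],[0,0,0],0.9],[[0.01,0.08,0],[0,0,0],0.9],[[0,0,0],[0,0,0],0.9]]'

```text
clock: 7.3
position: [455.0, -74.9, 183.5]
eef_rot: [-2.007, 1.544, 3.078]
contact_force: [-1.6, 0.8, 1.0]
width: 14.0
```

```bash
python3 look.py w9;  python3 - <<'E'
from h import *; from k import *
C=(V('w9').cloud()-c)@R
for col in (237,247,262):
    print(col,[(r,C[r,col].round(1).tolist()) for r in range(196,222,1)])
E
```

```text
7.3 TCP F [ 69.06  -0.68 183.46] F(carrier) [ 1.2 -1.3  1. ] w 13.97 [[-0.027, 0.931, 0.364], [0.002, 0.364, -0.931], [-1.0, -0.024, -0.011]]
knob [ 67.5 169.4] a,phi [1.928 0.306] bar [ 55.4 131.2]
237 [(196, [50.5, -12.6, 140.5]), (197, [51.3, -12.7, 140.2]), (198, [52.0, -12.7, 140.4]), (199, [52.8, -12.7, 140.2]), (200, [53.4, -12.7, 140.8]), (201, [57.1, -13.4, 131.4]), (202, [57.7, -13.4, 131.8]), (203, [57.6, -13.2, 134.5]), (204, [58.3, -13.2, 134.8]), (205, [59.1, -13.2, 134.6]), (206, [59.5, -13.1, 135.7]), (207, [61.1, -13.3, 133.3]), (208, [62.1, -13.4, 132.7]), (209, [62.4, -13.3, 133.9]), (210, [62.7, -13.2, 135.4]), (211, [62.6, -13.1, 137.8]), (212, [62.8, -13.0, 139.3]), (213, [62.9, -12.8, 141.3]), (214, [62.8, -12.7, 143.4]), (215, [62.8, -12.5, 145.6]), (216, [62.7, -12.4, 147.8]), (217, [63.4, -12.4, 148.1]), (218, [59.4, -11.4, 160.4]), (219, [59.2, -11.3, 162.8]), (220, [59.5, -11.2, 163.9]), (221, [58.9, -11.0, 167.0])]
247 [(196, [54.2, -6.1, 128.0]), (197, [54.9, -6.1, 128.4]), (198, [55.7, -6.1, 128.3]), (199, [56.2, -6.1, 129.2]), (200, [57.3, -6.1, 128.1]
[... 597 characters left out ...]
196, [54.1, 5.1, 128.2]), (197, [54.5, 5.1, 129.5]), (198, [55.7, 5.1, 128.3]), (199, [56.5, 5.1, 128.1]), (200, [56.8, 5.1, 129.6]), (201, [57.1, 5.1, 131.4]), (202, [57.7, 5.1, 131.7]), (203, [57.7, 5.0, 134.3]), (204, [58.6, 5.0, 133.6]), (205, [59.5, 5.0, 133.5]), (206, [60.1, 5.0, 134.0]), (207, [61.0, 5.0, 133.4]), (208, [61.6, 5.0, 134.0]), (209, [64.8, 5.1, 127.0]), (210, [65.0, 5.1, 128.7]), (211, [65.8, 5.1, 128.8]), (212, [66.5, 5.1, 128.9]), (213, [67.2, 5.1, 129.3]), (214, [68.7, 5.2, 127.2]), (215, [69.5, 5.2, 127.3]), (216, [70.8, 5.2, 126.0]), (217, [71.6, 5.2, 126.1]), (218, [72.1, 5.2, 126.8]), (219, [73.1, 5.2, 126.3]), (220, [73.6, 5.2, 127.3]), (221, [74.9, 5.2, 126.1])]
```

View pics/w9c.png

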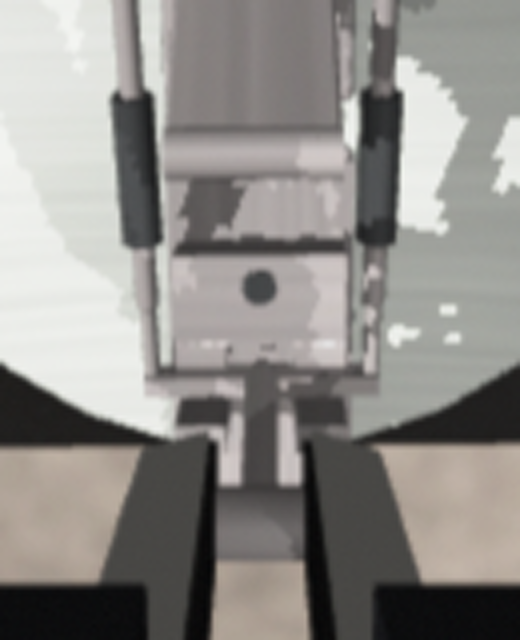

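Emit:
carry_out --steps '[[[0.02,0.2,0],[0,0,0.28],0.9],[[0.02,0.2,0],[0,0,0],0.9]]'

```text
clock: 7.6
position: [460.6, -72.8, 183.0]
eef_rot: [-2.44, 1.556, 2.644]
contact_force: [-6.3, -0.9, 4.4]
width: 13.6
```

```bash
python3 look.py w10
```

```text
7.6 TCP F [ 63.1   -0.59 183.01] F(carrier) [ 6.2 -1.4  4.4] w 13.61 [[-0.013, 0.932, 0.363], [0.007, 0.363, -0.932], [-1.0, -0.01, -0.011]]
knob [ 61.5 168.9] a,phi [1.55 0.31] bar [ 49.3 130.8]
```

View pics/w10c.png

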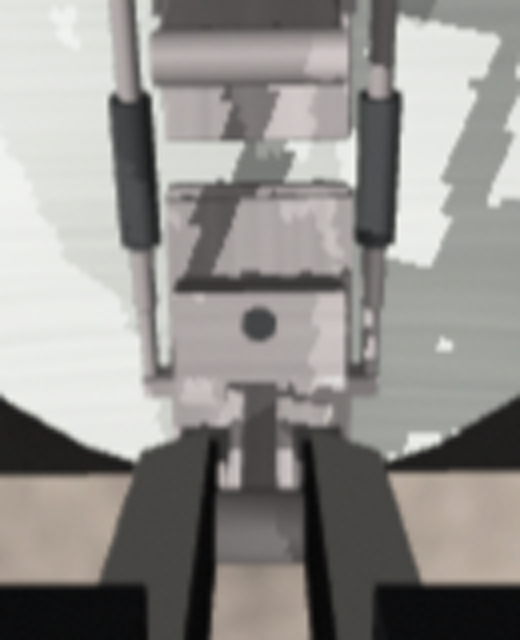

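```bash
python3 - <<'E'
from h import *; from k import *
C=(V('w10').cloud()-c)@R
for col in (228,230,280,281):
    print(col,[(r,C[r,col].round(1).tolist()) for r in range(198,212,1)])
print([(r,C[r,253].round(1).tolist()) for r in range(95,140,2)])
E
```

```text
228 [(198, [47.0, -19.5, 134.7]), (199, [47.9, -19.6, 133.9]), (200, [48.9, -19.6, 133.4]), (201, [49.2, -19.5, 134.7]), (202, [50.5, -19.7, 132.9]), (203, [51.1, -19.7, 133.6]), (204, [51.7, -19.7, 133.9]), (205, [52.3, -19.6, 134.5]), (206, [53.5, -19.8, 133.3]), (207, [53.9, -19.7, 134.3]), (208, [54.9, -19.8, 133.7]), (209, [61.5, -21.8, 115.7]), (210, [62.4, -21.8, 115.5]), (211, [63.4, -21.9, 115.2])]
230 [(198, [51.9, -19.7, 117.5]), (199, [52.9, -19.8, 116.8]), (200, [53.2, -19.7, 118.6]), (201, [50.3, -18.4, 131.0]), (202, [50.8, -18.4, 132.1]), (203, [51.6, -18.4, 132.0]), (204, [51.5, -18.1, 134.8]), (205, [52.3, -18.2, 134.7]), (206, [52.9, -18.1, 135.2]), (207, [54.0, -18.3, 134.1]), (208, [55.2, -18.4, 132.7]), (209, [61.2, -20.0, 116.8]), (210, [62.4, -20.2, 115.7]), (211, [63.0, -20.1, 116.3])]
280 [(198, [47.3, 18.2, 133.8]), (199, [48.0, 18.2, 133.9]), (200, [48.7, 18.2, 134.1]), (201, [49.5, 18.2, 134.0]), (202, [50.8, 18.4, 132.3]), (203, [50.9, 18.2, 134.5]), (204, [51.5, 18.2, 135.0]), (205, [52.6, 18.3, 133.7]), (206, [53.4, 18.3, 133.6]), (207, [54.4, 18.4, 13
[... 463 characters left out ...]
0, [62.4, 20.6, 115.7]), (211, [63.8, 20.7, 114.2])]
[(95, [-22.8, -0.7, 148.5]), (97, [-21.2, -0.6, 154.5]), (99, [-19.8, -0.5, 160.2]), (101, [-18.7, -0.5, 160.0]), (103, [-17.6, -0.5, 159.8]), (105, [-16.4, -0.5, 162.4]), (107, [-15.2, -0.5, 167.1]), (109, [-14.0, -0.4, 171.3]), (111, [-12.9, -0.3, 175.2]), (113, [-11.8, -0.3, 179.4]), (115, [-10.8, -0.2, 184.4]), (117, [-9.9, -0.1, 190.7]), (119, [-8.9, -0.1, 190.4]), (121, [-8.0, -0.1, 191.5]), (123, [-7.1, -0.1, 192.3]), (125, [-6.1, -0.1, 192.4]), (127, [-5.2, -0.1, 191.3]), (129, [-4.2, -0.1, 191.0]), (131, [0.2, -1.2, 123.7]), (133, [1.6, -1.3, 122.3]), (135, [3.0, -1.3, 123.8]), (137, [4.3, -1.2, 124.7]), (139, [5.8, -1.3, 124.0])]
```

Emit:
carry_out --steps '[[[0,0,0],[0,0,0],0.6],[[0,0,0],[0,0,0],0.6],[[0,0,0],[0,0,0],0.6],[[-0.3,0,0],[0,0,0],0.6]]'

```text
clock: 8.15
position: [462.1, -72.1, 189.8]
eef_rot: [-2.615, 1.557, 2.469]
contact_force: [0.3, 0.2, -0.1]
width: 37.6
```

```bash
python3 look.py w11
```

```text
8.15 TCP F [ 61.4   -0.62 189.76] F(carrier) [-0.3 -0.  -0.1] w 37.63 [[-0.011, 0.932, 0.363], [0.009, 0.364, -0.932], [-1.0, -0.007, -0.012]]
knob [ 59.8 175.7] a,phi [1.538 0.229] bar [ 50.7 136.7]
```

View pics/w11c.png

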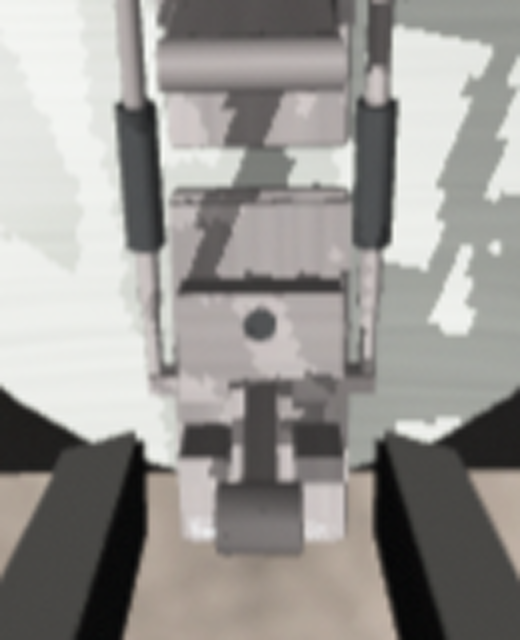

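The knob is released and the bar is still under the lip, with only its ends showing beside the keeper at about (158,380) and (365,380). Next I retract up, close the fingers and move to the keeper side of the lever.

Emit:
carry_out --steps '[[[-0.8,0,0],[0,0,0],0.6],[[-0.9,0,0],[0,0,0],0.6],[[-0.3,0.6,0.03],[0,0,0],1],[[0,0.8,0],[0,0,0],1],[[0,0.5,0],[0,0,0],1],[[0,0,0],[0,0,0],1],[[0,0,0],[0,0,0],1]]'

```text
clock: 9.07
position: [510.0, -56.0, 245.5]
eef_rot: [-3.041, 1.563, 2.043]
contact_force: [0.0, -0.5, 0.2]
width: 0.4
```

```bash
python3 look.py w12; python3 - <<'E'
from h import *; from k import *
cap('side','s12'); crop('s12','s12c',222,150,317,230,7)
E
```

```text
9.075 TCP F [ 10.99   1.98 245.55] F(carrier) [0.1 0.5 0.2] w 0.37 [[-0.003, 0.932, 0.363], [0.007, 0.363, -0.932], [-1.0, -0.001, -0.008]]
knob [  9.4 231.4] a,phi [ 2.65  -0.894] bar [ 40.6 206.4]
```

View pics/w12.png

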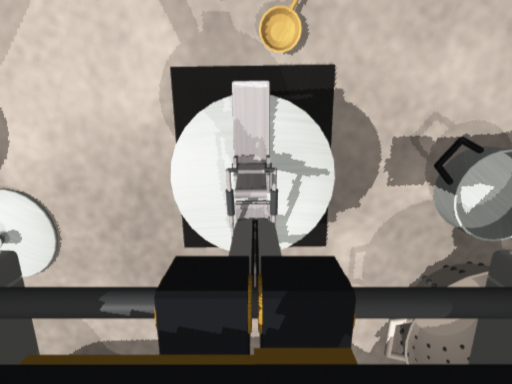

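View pics/s12c.png

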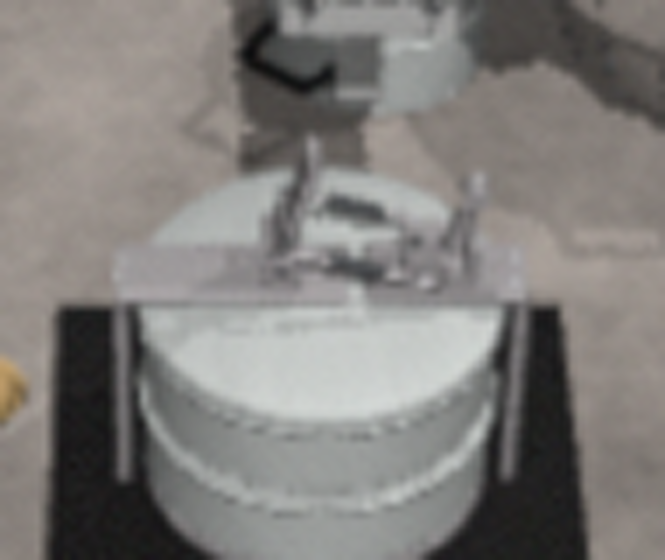

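Emit:
carry_out --steps '[[[0.7,-0.05,-0.08],[0,0,0],1],[[0.7,0,0],[0,0,0],1],[[0.2,0,0],[0,0,0],1],[[0,0,0],[0,0,0],1]]'

```text
clock: 9.68
position: [506.0, -54.4, 201.2]
eef_rot: [-2.797, 1.561, 2.286]
contact_force: [0.4, 0.2, -0.1]
width: 0.7
```

```bash
python3 look.py w13; python3 - <<'E'
from h import *; from k import *
v=V('s12'); print(v.proj(c+R@np.array([2,0,220])))
C=(V('w13').cloud()-c)@R
print([(r,C[r,254].round(1).tolist()) for r in range(150,235,2)])
cap('side','s13'); crop('s13','s13c',222,130,317,210,7)
E
```

```text
9.675 TCP F [ 14.1   -0.97 201.21] F(carrier) [-0.4 -0.  -0.1] w 0.67 [[-0.006, 0.932, 0.362], [0.007, 0.362, -0.932], [-1.0, -0.003, -0.009]]
knob [ 12.5 187.1] a,phi [-0.827 -0.511] bar [ 37.8 161.2]
[269.3080345  164.28367375]
[(150, [-33.8, -1.0, 124.9]), (152, [-32.0, -1.0, 123.3]), (154, [-30.4, -1.0, 123.2]), (156, [-28.9, -1.1, 123.4]), (158, [-27.3, -1.1, 123.9]), (160, [-25.6, -1.1, 123.3]), (162, [-24.0, -1.1, 122.9]), (164, [-22.3, -1.1, 122.9]), (166, [-21.0, -1.1, 124.7]), (168, [-22.0, -0.9, 140.0]), (170, [-22.3, -0.8, 150.2]), (172, [-21.6, -0.8, 154.2]), (174, [-20.7, -0.8, 157.1]), (176, [-20.0, -0.7, 160.8]), (178, [-18.6, -0.7, 160.4]), (180, [-17.1, -0.8, 160.1]), (182, [-16.5, -0.7, 163.5]), (184, [-15.7, -0.7, 166.4]), (186, [-14.7, -0.7, 167.9]), (188, [-14.3, -0.7, 171.7]), (190, [-13.7, -0.6, 174.8]), (192, [-12.8, -0.6, 176.3]), (194, [-12.1, -0.6, 178.7]), (196, [-11.4, -0.6, 181.1]), (198, [-11.2, -0.5, 184.9]), (200, [-11.3, -0.5, 189.8]), (202, [-10.2, -0.5, 190.2]), (204, [-9.2, -0.5, 191.0]), (206, [-8.2, -0.5, 191.7]), (208, [-6.9, -0.5, 191.3]), (210, [-5.6, -0.5, 191.2]), (212, [17.9, -1.3, 124.1]), (214, [19.8, -1.4, 123.8]), (216, [20.4, -1.3, 127.0]), (218, [21.9, -1.3, 127.7]), (220, [5.7, -0.7, 177.3]), (222, [5.6, -0.7, 181.3]), (224, [5.3, -0.6, 185.8]), (226, [5.4, -0.6, 188.8]), (228, [5.9, -0.6, 191.0]), (230, [5.6, -0.5, 194.8]), (232, [5.8, -0.5, 197.6]), (234, [5.6, -0.5, 200.9])]k.py:13: RuntimeWarning: The iteration is not making good progress, as measured by the 
 improvement from the last ten iterations.
  s=fsolve(lambda q:fk(q[0],q[1],pv)[1]-K,g); return s,fk(*s,pv)[0]
```

View pics/s13c.png

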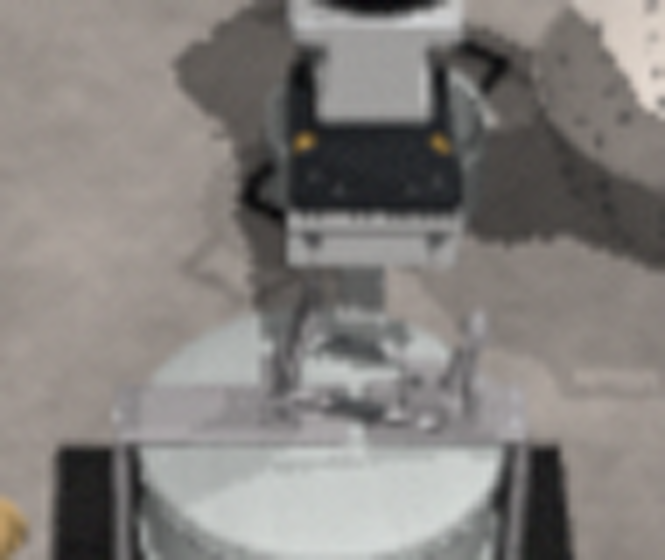

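View pics/w13c.png

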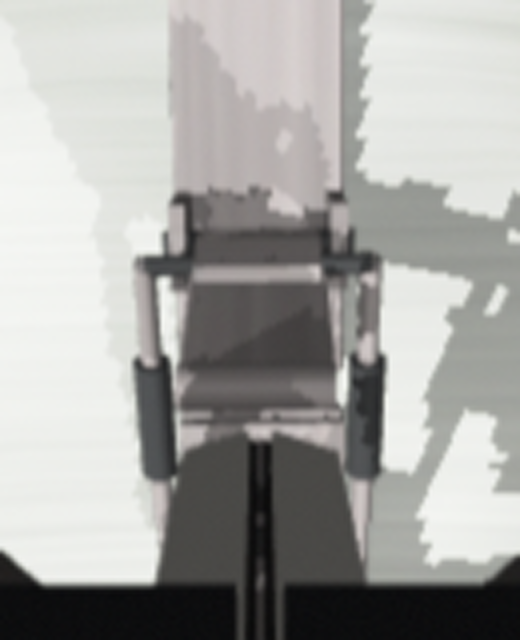

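Emit:
carry_out --steps '[[[-0.1,0.4,0.03],[0,0,0],1],[[-0.1,0.3,0],[0,0,0],1],[[-0.05,0.3,0],[0,0,0],1],[[0,0.3,0],[0,0,0],1],[[0.1,0.3,0],[0,0,0],1]]' --grip_force 20

```text
clock: 10.4
position: [545.1, -40.5, 206.4]
eef_rot: [-2.498, 1.56, 2.585]
contact_force: [-2.7, -1.6, 1.5]
width: 0.4
```

```bash
python3 look.py w14 2>/dev/null; python3 - <<'E'
from h import *; from k import *
C=(V('w14').cloud()-c)@R
print([(r,C[r,252].round(1).tolist()) for r in range(170,245,2)])
cap('side','s14'); crop('s14','s14c',222,130,317,210,7)
E
```

```text
10.4 TCP F [-27.4    0.48 206.36] F(carrier) [3.1 0.5 1.5] w 0.36 [[-0.009, 0.932, 0.362], [0.006, 0.362, -0.932], [-1.0, -0.006, -0.008]]
knob [-29.  192.3] a,phi [23.557 -1.263] bar [  6.6 193.7]
[(170, [-57.9, -1.3, 123.4]), (172, [-56.3, -1.3, 123.8]), (174, [-54.4, -1.4, 122.6]), (176, [-52.7, -1.4, 122.8]), (178, [-51.1, -1.4, 123.3]), (180, [-49.5, -1.4, 123.4]), (182, [-47.7, -1.4, 123.1]), (184, [-45.9, -1.4, 122.9]), (186, [-44.6, -1.4, 124.4]), (188, [-42.5, -1.5, 123.1]), (190, [-41.1, -1.4, 124.4]), (192, [-39.1, -1.5, 123.1]), (194, [-37.6, -1.5, 124.1]), (196, [-35.5, -1.5, 122.8]), (198, [-34.1, -1.5, 124.1]), (200, [-31.9, -1.6, 122.8]), (202, [-30.5, -1.5, 123.9]), (204, [-28.7, -1.6, 123.7]), (206, [-26.5, -1.6, 122.4]), (208, [-45.0, -0.4, 186.1]), (210, [-44.5, -0.4, 188.5]), (212, [-43.1, -0.4, 188.1]), (214, [-42.0, -0.4, 188.9]), (216, [-40.7, -0.4, 188.8]), (218, [-39.2, -0.4, 188.4]), (220, [-36.0, -0.5, 183.2]), (222, [-35.6, -0.5, 185.7]), (224, [-35.7, -0.4, 189.5]), (226, [-35.9, -0.4, 193.6]), (228, [-36.2, -0.3, 197.6]), (230, [-35.8, -0.3, 199.7]), (232, [-36.4, -0.2, 204.3]), (234, [-36.2, -0.2, 206.7]), (236, [-36.1, -0.1, 209.4]), (238, [-35.7, -0.1, 211.3]), (240, [-36.2, -0.0, 215.1]), (242, [-35.9, 0.0, 216.9]), (244, [-36.2, 0.1, 220.1])]
```

View pics/s14c.png

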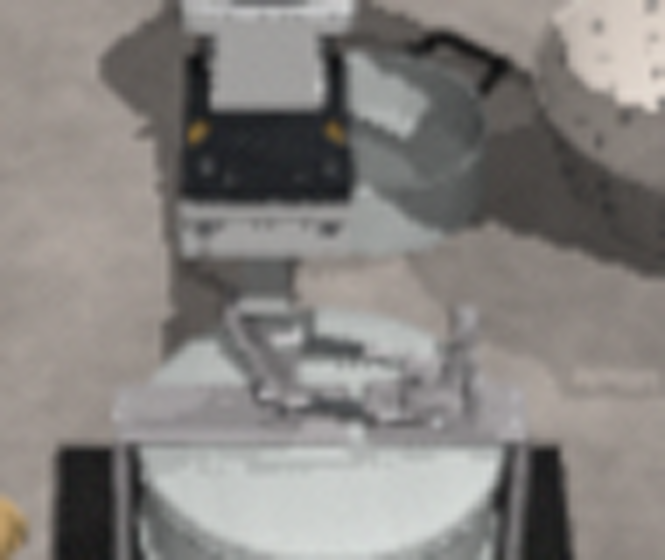

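View pics/w14c.png

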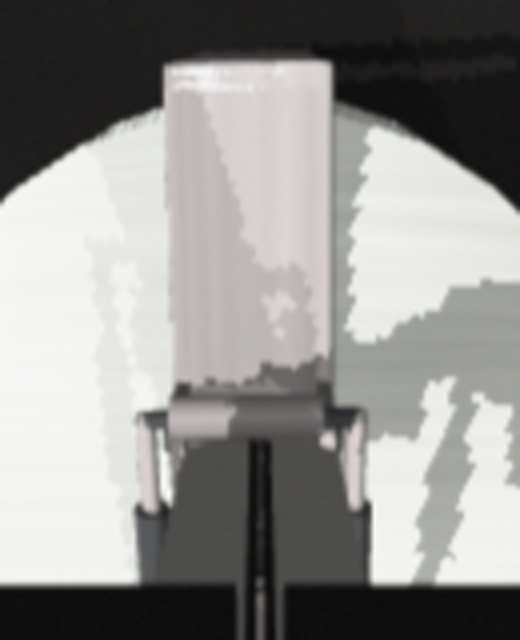

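Emit:
carry_out --steps '[[[0.3,0.25,-0.02],[0,0,0],1],[[0.35,0.25,0],[0,0,0],1],[[0.35,0.25,0],[0,0,0],1],[[0.4,0.2,0],[0,0,0],1]]'

```text
clock: 11.0
position: [570.8, -30.2, 172.0]
eef_rot: [2.743, 1.565, 1.543]
contact_force: [-1.8, -1.3, 1.2]
width: 0.6
```

```bash
python3 look.py w15 2>/dev/null; python3 - <<'E'
from h import *; from k import *
C=(V('w15').cloud()-c)@R
print([(r,C[r,252].round(1).tolist()) for r in range(206,245,2)])
cap('side','s15'); crop('s15','s15c',222,130,317,210,7)
E
```

```text
11.0 TCP F [-55.1    0.41 172.05] F(carrier) [2.1 0.6 1.2] w 0.59 [[0.0, 0.932, 0.362], [0.006, 0.362, -0.932], [-1.0, 0.002, -0.005]]
knob [-56.7 157.9] a,phi [-8.76  -2.164] bar [-46.8 192.6]
[(206, [-73.2, -0.5, 148.6]), (208, [-71.9, -0.5, 148.6]), (210, [-70.5, -0.5, 148.4]), (212, [-68.3, -0.5, 145.9]), (214, [-67.5, -0.5, 147.7]), (216, [-65.8, -0.5, 146.7]), (218, [-64.7, -0.5, 147.4]), (220, [-63.6, -0.5, 148.2]), (222, [-63.8, -0.5, 152.5]), (224, [-63.8, -0.4, 156.2]), (226, [-64.1, -0.4, 160.5]), (228, [-63.5, -0.4, 162.3]), (230, [-63.9, -0.3, 166.5]), (232, [-63.7, -0.3, 169.0]), (234, [-63.6, -0.2, 171.9]), (236, [-63.5, -0.2, 174.4]), (238, [-63.1, -0.2, 176.5]), (240, [-63.6, -0.1, 180.4]), (242, [-63.6, -0.1, 183.0]), (244, [-63.2, -0.1, 184.7])]
```

View pics/s15c.png

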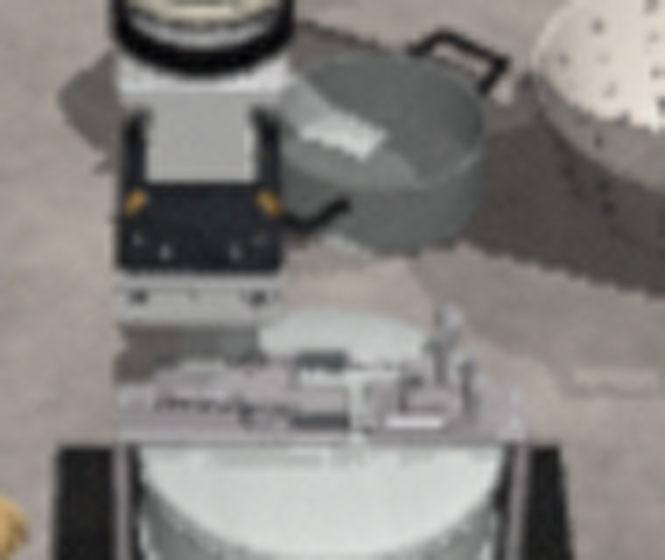

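View pics/w15c.png

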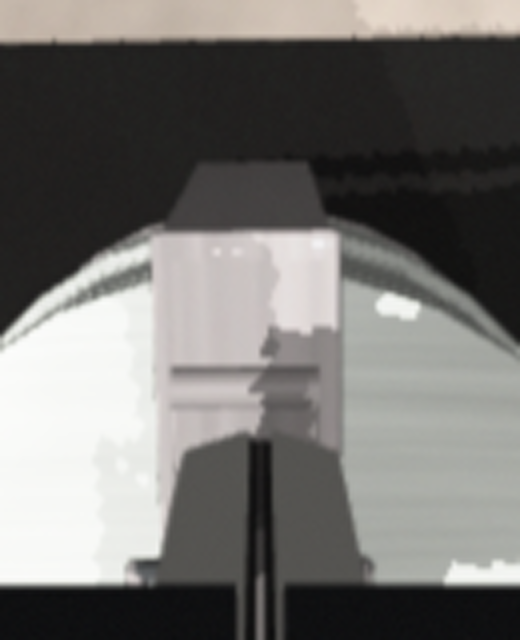

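Emit:
carry_out --steps '[[[0.25,0,0],[0,0,0],1],[[0.25,0,0],[0,0,0],1],[[0.25,0,0],[0,0,0],1]]'

```text
clock: 11.48
position: [571.3, -29.8, 165.1]
eef_rot: [1.818, 1.562, 0.618]
contact_force: [-10.3, 1.7, 22.9]
width: 0.5
```

```bash
python3 look.py w16 2>/dev/null; python3 - <<'E'
from h import *; from k import *
C=(V('w16').cloud()-c)@R
print([(r,C[r,252].round(1).tolist()) for r in range(206,235,2)])
E
```

```text
11.475 TCP F [-55.67   0.22 165.12] F(carrier) [ 8.9 -5.4 22.9] w 0.48 [[0.007, 0.932, 0.363], [0.005, 0.363, -0.932], [-1.0, 0.009, -0.002]]
knob [-57.3 151. ] a,phi [-15.2    -2.318] bar [-54.8 187.8]
[(206, [-73.4, -0.6, 140.0]), (208, [-72.4, -0.6, 141.1]), (210, [-70.7, -0.6, 140.1]), (212, [-69.3, -0.6, 139.9]), (214, [-67.5, -0.7, 138.6]), (216, [-66.6, -0.7, 140.0]), (218, [-65.1, -0.7, 139.7]), (220, [-64.2, -0.7, 140.9]), (222, [-64.5, -0.6, 145.7]), (224, [-64.6, -0.6, 149.6]), (226, [-64.1, -0.6, 151.9]), (228, [-64.5, -0.5, 156.4]), (230, [-64.5, -0.5, 159.5]), (232, [-64.2, -0.5, 162.0]), (234, [-64.3, -0.4, 165.2])]
```

Emit:
carry_out --steps '[[[-0.3,0,0],[0,0,0],1],[[-0.7,-0.3,0],[0,0,0],1],[[-0.9,-0.9,0],[0,0,0],1],[[-0.9,-1,0],[0,0,0],1],[[-0.6,-1,0],[0,0,0],1],[[0,-1,0],[0,0,0],1],[[0,-0.8,0],[0,0,0],1],[[0,-0.5,0],[0,0,0],1],[[0,0,0],[0,0,0],1]]'

```text
clock: 12.65
position: [437.2, -82.8, 253.6]
eef_rot: [1.552, 1.559, 0.352]
contact_force: [0.5, -0.6, 0.5]
width: 0.2
```

```bash
python3 -c "
from look import *
go('w17',(180,60,340,250,4))
cap('side','s17'); crop('s17','s17c',222,130,317,210,7)"
```

```text
12.65 TCP F [8.8510e+01 1.5000e-01 2.5364e+02] F(carrier) [-0.2  0.7  0.5] w 0.18 [[0.011, 0.932, 0.362], [0.004, 0.362, -0.932], [-1.0, 0.011, 0.0]]
```

View pics/w17.png

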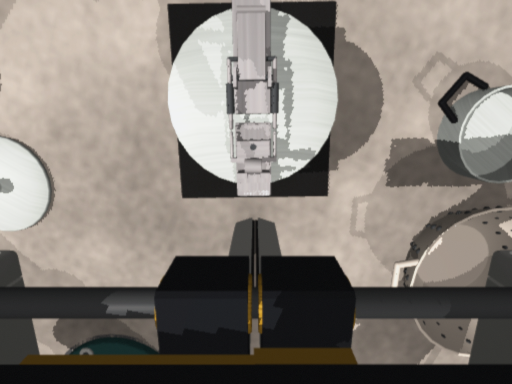

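View pics/s17c.png

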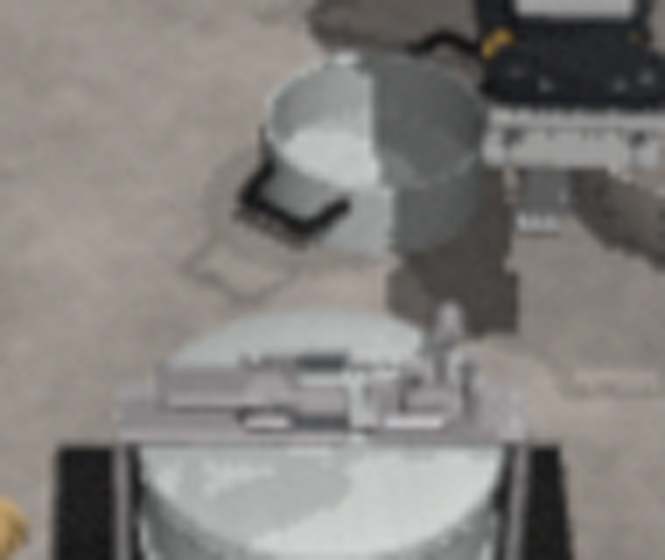

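```bash
crop=1 python3 - <<'E'
from h import *; from k import *
crop('w17','w17c',205,0,305,200,4) if False else crop('w17','w17c',205,50,305,200,4)
C=(V('w17').cloud()-c)@R
print('lever',[(r,C[r,252].round(1).tolist()) for r in range(0,90,6)])
print('knob',[(r,C[r,254].round(1).tolist()) for r in range(140,182,2)])
for col in (232,233,234,271,272,273):
  print(col,[(r,C[r,col].round(1).tolist()) for r in range(148,164,1)])
E
```

```text
lever [(0, [-85.2, -0.1, 122.8]), (6, [-74.4, -0.0, 140.6]), (12, [-70.4, -0.1, 139.4]), (18, [-66.2, -0.1, 138.4]), (24, [-61.6, -0.2, 138.8]), (30, [-56.7, -0.2, 140.2]), (36, [-52.1, -0.2, 140.1]), (42, [-47.4, -0.3, 140.8]), (48, [-42.6, -0.3, 141.3]), (54, [-38.2, -0.4, 140.2]), (60, [-33.6, -0.4, 139.3]), (66, [-28.8, -0.4, 139.6]), (72, [-23.7, -0.5, 141.0]), (78, [-19.0, -0.5, 140.5]), (84, [-16.2, -0.7, 122.3])]
knob [(140, [34.0, 0.9, 140.7]), (142, [35.8, 0.8, 139.9]), (144, [37.5, 0.8, 141.3]), (146, [39.3, 0.8, 142.0]), (148, [41.2, 0.8, 140.7]), (150, [43.0, 0.8, 140.7]), (152, [44.9, 0.8, 140.1]), (154, [46.7, 0.8, 140.5]), (156, [48.6, 0.8, 139.7]), (158, [46.2, 0.8, 175.1]), (160, [47.4, 0.8, 178.4]), (162, [48.6, 0.8, 180.9]), (164, [50.3, 0.8, 180.4]), (166, [51.9, 0.8, 180.2]), (168, [53.3, 0.8, 181.7]), (170, [55.3, 0.8, 179.2]), (172, [57.3, 0.7, 176.9]), (174, [67.7, 0.6, 127.2]), (176, [69.7, 0.6, 127.1]), (178, [71.8, 0.6, 126.7]), (180, [73.8, 0.6, 126.8])]
232 [(148, [41.5, -19.7, 135.8]), (149, [42.4, -19.7, 136.5]), (150, [43.3, -19.7, 136.2]), (151, [44.
[... 1961 characters left out ...]
, [50.2, 18.7, 118.5]), (156, [51.2, 18.7, 118.0]), (157, [50.0, 17.6, 137.1]), (158, [50.9, 17.6, 136.9]), (159, [52.0, 17.6, 136.1]), (160, [52.6, 17.5, 138.4]), (161, [56.4, 18.8, 116.8]), (162, [57.3, 18.8, 117.4]), (163, [58.5, 18.9, 116.2])]
273 [(148, [41.8, 18.5, 135.6]), (149, [42.7, 18.6, 134.9]), (150, [43.6, 18.5, 136.1]), (151, [44.6, 18.6, 135.4]), (152, [45.6, 18.6, 134.3]), (153, [46.4, 18.5, 136.1]), (154, [47.3, 18.6, 135.8]), (155, [48.3, 18.6, 134.9]), (156, [49.2, 18.6, 135.5]), (157, [49.8, 18.4, 138.3]), (158, [50.8, 18.5, 137.6]), (159, [51.9, 18.5, 137.0]), (160, [52.8, 18.5, 137.1]), (161, [56.4, 19.9, 116.4]), (162, [57.4, 19.8, 116.7]), (163, [58.4, 19.8, 117.0])]
```

View pics/w17c.png

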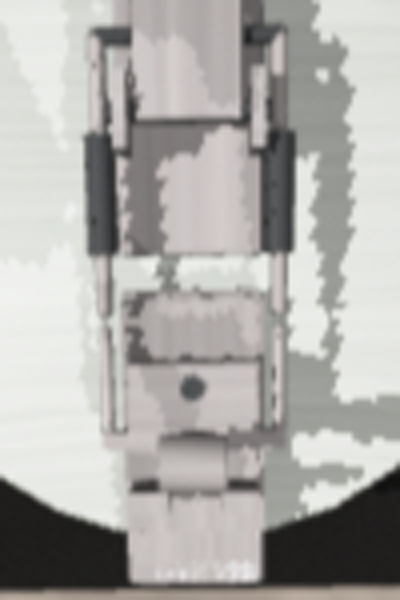

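```bash
python3 - <<'E'
from h import *
o=env.get_obs(); print(o['clock'],o['contact_force']); print(env.hand_in())
E
```

```text
12.75 [-0.63558617  0.66721989 -0.18314978]
the job is handed in; nothing more can be done
None
```

The draw latch is closed: the loop is hooked under the keeper's lip and the lever lies flat. I handed it in at 12.75 s. I pinched the knob, lowered the bar into the keeper pocket with the lever still raised, and pulled it back under the lip. Then I let go and pressed the lever over centre with closed fingers.

**Last checks (wrist depth picture and side view, arm clear):**
- **Lever:** flat, with its plate's upper face at about 140 mm, as expected for flat on its stop.
- **Bar:** about 50 to 54 mm in x with its top at about 137 mm, which is just under the lip and inside its x range. That gives a stretch of about 12 mm, within the 3 to 14 mm stated. I inferred this from the geometry and did not measure it.
- **Keeper offset h:** about +3 to +4 mm, read from the depth picture.
- **Forces:** the highest reading was about 25 N, when the lever reached its stop. Hooking the bar read at most about 8 N.
- **Other things:** nothing other than the latch was touched. I did not measure the other objects' positions at the end.

**What disagreed:**
- The camera estimates of the carrier's centre differed by about 5 mm, so I worked from the wrist view alone.
- Inside the pocket the bar sat 1 to 3 mm further out than my geometry predicted, close to the rib, so I corrected it from the pictures.
- The first small pull under the lip moved the bar only 0.6 mm, because friction held it. A larger command seated it.

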